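Chock the cheese rolls on the drying board

ROBOT

A 6-joint arm with a two-finger parallel gripper is mounted at the origin on the work surface. World frame = base frame: x ahead of the robot, y to its left, z up, the work surface at z = 0. Lengths are in m, angles in rad, forces in N, time in s.
With the tool pointing down it reaches from about 0.3 to 0.775 m from the base axis. Payload 14.6 kg.
Tool frame: the origin (TCP) lies at the very end of the fingers, on their centre line; the grasp point (between the pads) lies 19 mm behind it; z points along the fingers, y is the line along which they close (so a half turn about z gives the same grasp; the last joint's range is limited). The gripper opens to 94 mm and grips with 3 to 60 N. Pads are 16 mm wide; open, the fingers measure 119 mm over their backs; the gripper's body (75 mm by 177 mm) begins 78 mm behind the grasp point.
Start: joints at [-1.262, 0.3, 1.521, -0, 1.321, -0.067], TCP at [0.202, -0.512, 0.205] pointing down, gripper open.
Joint ranges: [-3.03, 3.03], [-0.79, 2.21], [0.23, 2.52], [-1.04, 4.18], [0, 3.07], [-2.55, 2.55]. Speed limits (rad/s): [2.22, 2.22, 2.57, 3.14, 3.14, 3.14].

INTERFACE

Orientations are given as [roll, pitch, yaw] about the fixed x, y, z axes, in that order (R = Rz(yaw) Ry(pitch) Rx(roll)).
In Python, from station import telemetry, cams, hand_in, nets gives the robot as it stands.
- The arm moves only by the tool move_arm, never from a script. Its argument "increments" is a list of rows, each a list of 4 numbers: the shift along the tool's x, y, z in m, then the turn about the tool's z in rad. In form: [[tx, ty, tz, roll], ...]. A call has 1 to 20 rows; each row shifts and turns the commanded pose from where the row before left it, along the tool's axes as they then stand; what a row does not reach is not made up. A row lasts 1/8 s, in which the tool goes at most 62.5 mm and 10.7 degrees, less where a joint would pass 70% of its speed; a pose out of reach is approached as far as the arm can. A call is refused whole if a number of a shift passes 0.0625 or a number of a turn 0.188, either way. A call with a gripper value outside its range is refused whole. "grip" is the opening, from 0 (shut) to 1 (fully open), set as the call begins (left out, the last holds). The fingers move at their own pace and stop on an object; "force" is the grip in N (left out, the last holds). Time passes only in rows, so rows that do not move let the fingers close. It gives the time, the measured TCP pose, the force, the opening and the grip force at its end, in the units of the state.
- telemetry.get_obs(): the state, without advancing time (a new reading comes with each control period).
- cams.camera(name): name is "scene" or "side" or "wrist"; returns the picture (384x512x3 uint8, blue, green, red); there is no depth.
- cams.camera_model(name): a dict with "intrinsics" (3x3 intrinsics, pixels), "k1" (the pictures are not rectified: a ray, as slopes to the right and down, at radius r is drawn at 1 + k1 r^2 times it, then the intrinsics apply), "xyz" and "attitude" of the camera in the world; the wrist camera has in their place "T_tool_cam" (4x4, takes a point from camera to tool coordinates, whose origin is the TCP and whose axes are the flange's). Camera axes: x right, y up, looking along -z (the intrinsics and any distortion apply to the point x, -y, -z); pixel columns grow to the right and rows downward; lengths in m; the calibration is good to about 2 mm. A picture is of the moment at which its call begins: read the wrist's pose just before it. camera_model takes no time and is no camera call.
- hand_in(): hands the job in; it is judged then, once.
Trained networks look in the newest picture that a camera, given by its name, has taken for a name from the list of things; names that differ only in an ending like _2 or _b are one class to them, and where a whole thing is asked for, a point or a joint stands for the part that bears it (a point fixed in the world has none). Each returns a list of dicts, best first, with "conf" (0 to 1); they miss things now and then, are a little off and sometimes report something else, mostly with a low value. They report only what shows in the picture. A call takes as long as a camera call.
- nets.search_frame(camera, query): "extent" ([left, top, right, bottom] in pixels, round what is visible of it).
- nets.mark_of(camera, query): "centre" ([column, row] in pixels: a listed point, or the origin of a listed thing).
The state is a dict: "time_s": time; "qpos": joint angles; "joint_vel": joint speeds; "tau": joint torques, N m; "ee_pos": TCP position; "eef_rot": TCP orientation; "force": force on the tool from outside, world axes, zero at the start; "moment": the same for the moment, N m; "grip_width": finger opening in m; "grip_force": force on a finger pad.
Only numpy, scipy, OpenCV 4.12 (cv2) and the standard library are available. Lean on these libraries where they do the work, as an engineer would, in place of code of your own. Each camera call takes 0.05 s, during which the arm holds its last target. There are 200 camera calls.

TASK

Clear the cheese trier off the drying board and seat it in its cradle, handle in the wide fork and blade in the narrow one. Then lay all the cheese rolls on their sides across the board, roughly centred on its width, in one close row with no gaps, starting against the stop batten, and set the aluminium chock on the board with its sloping face snug against the last roll so that the row cannot roll apart. Leave everything else on the table where it is.

Things in the scene. Friction and masses are not known exactly. Their poses are not given: they have to be found in the camera images.
- board: Wooden drying board fixed to the table: 130 mm wide (x), 420 mm long (y), 18 mm thick, origin at the centre of its underside, z up. At its +y end a crosswise stop batten, full width, 20 mm thick, rises 40 mm above the board's top. The rest of the top is bare and flat with no rims.
- board_stop (a point): Middle of the stop batten's inner face, at the level of the board's top: 185 mm along the board's +y from its origin and 18 mm up. Axes as the board's; the row grows from here towards the board's -y.
- cradle: Grey plastic tool cradle fixed to the table; origin under the centre of its base plate (180 mm along x, 90 mm along y, 10 mm thick), z up. It has two open-topped forks (12 mm thick along x, cheeks 8 mm) and, behind the wide one, an end plate 6 mm thick centred at x = -81 mm, 54 mm high. Between the forks it is open down to the base plate.
- cradle_rest (a point): Where the trier's grip point lies when seated: over the cradle's centre, 50 mm above its underside. Axes as the cradle's; the seated blade points along +x, with 8 mm of play each way. Wide fork for the handle: x = -56 mm, gap 30 mm, floor 12 mm below this point, cheeks to 4 mm above. Narrow fork for the blade: x = +69 mm, gap 17 mm, floor 6 mm below, cheeks to 12 mm above.
- trier_grip (a point): Cheese trier (sampling iron), about 120 g, starts lying on the board: square dark wooden handle 24 x 24 mm, 125 mm long, and a round steel blade 12 mm thick, 110 mm long, on the same axis. This point is on the axis, where to grip the handle: 70 mm from its butt, 55 mm from the blade's start. x points to the blade's tip; it may lie on any of the handle's four faces.
- trier_tip (a point): Tip of the trier's blade, on its axis, 165 mm along +x from the grip point.
- chock_grip (a point): Aluminium chock, about 250 g: a block 40 x 40 mm, 45 mm high, with a plate on its +x side sloping at 60 degrees down to a thin toe. Point: centre of the block, 22.5 mm above the underside; z up, x towards the toe, y across its width. When the slope touches a roll lying crosswise on the same surface, the roll's centre is 62 mm along +x from this point.
- chock_toe (a point): Front edge of the chock's toe, 47 mm along +x from the chock's centre point and 3 mm above its underside.
- roll1_center (a point): Small cheese roll, a firm cylinder 46 mm in diameter and 56 mm long with flat ends, about 100 g, lying on its side on the table; 5 or 6 of the 6 rolls are there. The point is its centre, its x axis is the cylinder's axis (either way round; y and z turn as it rolls).
- roll2_center (a point): Small cheese roll, a firm cylinder 46 mm in diameter and 56 mm long with flat ends, about 100 g, lying on its side on the table; 5 or 6 of the 6 rolls are there. The point is its centre, its x axis is the cylinder's axis (either way round; y and z turn as it rolls).
- roll3_center (a point): Small cheese roll, a firm cylinder 46 mm in diameter and 56 mm long with flat ends, about 100 g, lying on its side on the table; 5 or 6 of the 6 rolls are there. The point is its centre, its x axis is the cylinder's axis (either way round; y and z turn as it rolls).
- roll4_center (a point): Small cheese roll, a firm cylinder 46 mm in diameter and 56 mm long with flat ends, about 100 g, lying on its side on the table; 5 or 6 of the 6 rolls are there. The point is its centre, its x axis is the cylinder's axis (either way round; y and z turn as it rolls).
- roll5_center (a point): Small cheese roll, a firm cylinder 46 mm in diameter and 56 mm long with flat ends, about 100 g, lying on its side on the table; 5 or 6 of the 6 rolls are there. The point is its centre, its x axis is the cylinder's axis (either way round; y and z turn as it rolls).
- roll6_center (a point): Small cheese roll, a firm cylinder 46 mm in diameter and 56 mm long with flat ends, about 100 g, lying on its side on the table; 5 or 6 of the 6 rolls are there. The point is its centre, its x axis is the cylinder's axis (either way round; y and z turn as it rolls).
- round1: Bystander, to be left alone: small red-waxed round cheese lying flat, 80 mm across, 35 mm high; origin at the centre of its underside.
- labels: Bystander, to be left alone: upright roll of paper labels, 60 mm across, 50 mm high; origin at the centre of its underside.
- waxjar: Bystander, to be left alone: closed glass jar, 64 mm across, 75 mm high; origin at the centre of its underside.
- portion: Bystander, to be left alone: packed cheese portion, 75 x 55 x 28 mm; origin at the centre of its underside.
- spatula: Bystander, to be left alone: spatula lying flat; origin at the centre of its underside, roughly.

How it is judged:
By the outcome, as a careful person would: the job done as asked, in the order asked, and still so for the second after the job is handed in, with the robot touching nothing.
Of roll1, roll2, roll3, roll4, roll5, roll6 only 5 to 6 are there at a start; the rules pass over those that are not, and their reading is None.
At some moment in a run one of roll1, roll2, roll3, roll4, roll5, roll6, chock may be knocked a few centimetres aside while the robot is not near it.
Once in a run the grip may slacken for a moment while it holds something.
It also fails if it takes over 208 s, if anything falls off the work surface, if the arm or the gripper's body presses on something with over 40 N, if the wrist force passes 120 N, or if a joint passes its speed limit or range.

## Working session

There is one attempt and no reset: what is moved stays moved. The work goes in short steps, Python scripts to look and compute and a tool call to move; the robot and the scene stay as the last step left them, time stands still between calls to the robot, and variables do not carry over. Pictures are saved under pics/ and viewed, at most 14 in all, crops included, and the job is handed in when it is done.

Besides the shell and the picture viewer there is one more tool, called as name([rows], argument=value, ...), one row to a line, values as JSON. move_arm: Moves the arm, as the interface text tells. Its arguments: {"type":"object","properties":{"increments":{"type":"array"},"grip":{"type":"number"},"force":{"type":"number"}},"required":["increments"]}

```bash
ls; mkdir -p pics; cat > h.py <<'E'
import numpy as np, cv2
from scipy.spatial.transform import Rotation as R
from station import telemetry, cams, hand_in, nets
def cam(name, obs=None):
    m=cams.camera_model(name); K=np.array(m["intrinsics"]); k1=m["k1"]
    if name=="wrist":
        o=obs or telemetry.get_obs()
        T=np.eye(4); T[:3,:3]=R.from_euler('xyz',o["eef_rot"]).as_matrix(); T[:3,3]=o["ee_pos"]
        T=T@np.array(m["T_tool_cam"])
    else:
        T=np.eye(4); a=np.array(m["attitude"]); T[:3,:3]=a if a.shape==(3,3) else R.from_euler('xyz',a).as_matrix(); T[:3,3]=m["xyz"]
    return K,k1,T
def ray(c,uv):
    K,k1,T=c
    d=np.linalg.solve(K,np.array([uv[0],uv[1],1.]))[:2]; s=d.copy()
    for _ in range(20): s=d/(1+k1*(s@s))
    v=T[:3,:3]@np.array([s[0],-s[1],-1.]); return T[:3,3],v
def onz(c,uv,z):
    o,v=ray(c,uv); return o+v*(z-o[2])/v[2]
def proj(c,p):
    K,k1,T=c; q=T[:3,:3].T@(np.array(p)-T[:3,3]); s=np.array([q[0],-q[1]])/-q[2]; s=s*(1+k1*(s@s))
    return (K@np.array([s[0],s[1],1]))[:2]
def tri(c1,u1,c2,u2):
    o1,v1=ray(c1,u1);o2,v2=ray(c2,u2);v1/=np.linalg.norm(v1);v2/=np.linalg.norm(v2)
    t=np.linalg.lstsq(np.stack([v1,-v2],1),o2-o1,rcond=None)[0]
    a=o1+v1*t[0];b=o2+v2*t[1];return (a+b)/2,np.linalg.norm(a-b)
E
cat > a.py <<'E'
from h import *
np.set_printoptions(precision=4,suppress=True)
print(telemetry.get_obs()['ee_pos'],telemetry.get_obs()['eef_rot'])
for n in ["scene","side","wrist"]: 
    im=cams.camera(n); cv2.imwrite(f"pics/{n}0.png",im); m=cams.camera_model(n); print(n,m)
H=dict(board=0,board_stop=.018,cradle=0,cradle_rest=.05,trier_grip=.03,trier_tip=.03,chock_grip=.0225,chock_toe=.003,roll1_center=.023,round1=0,labels=0,waxjar=0,portion=0,spatula=0)
for q,z in H.items():
    for n in ["scene","side"]:
        c=cam(n)
        for d in nets.mark_of(n,q)[:8]:
            if d["conf"]>.2: print(q,n,round(d["conf"],2),np.round(d["centre"]),onz(c,d["centre"],z))
print(telemetry.get_obs()['time_s'])
E
python3 a.py
```

```text
pics
[ 0.2017 -0.5114  0.2049] [-3.1405 -0.      0.3758]
scene {'intrinsics': array([[383.1431,   0.    , 254.7013],
       [  0.    , 383.1431, 190.7476],
       [  0.    ,   0.    ,   1.    ]]), 'k1': -0.12365811411766504, 'xyz': array([1.0536, 0.1622, 0.9019]), 'attitude': array([0.6026, 0.0092, 1.7545])}
side {'intrinsics': array([[352.8825,   0.    , 251.4854],
       [  0.    , 352.8825, 189.9277],
       [  0.    ,   0.    ,   1.    ]]), 'k1': -0.11104039361045644, 'xyz': array([-0.0084,  0.8094,  0.8969]), 'attitude': array([ 0.8383, -0.0199, -2.5336])}
wrist {'intrinsics': array([[264.9337,   0.    , 255.4945],
       [  0.    , 264.9337, 191.0467],
       [  0.    ,   0.    ,   1.    ]]), 'k1': 0.011249455504504614, 'T_tool_cam': array([[ 0.0004,  0.9688,  0.2478,  0.0709],
       [ 1.    , -0.0003, -0.0001,  0.0005],
       [-0.    ,  0.2478, -0.9688, -0.1771],
       [ 0.    ,  0.    ,  0.    ,  1.    ]])}
board scene 0.93 [220. 250.] [ 0.6445 -0.0142  0.    ]
board scene 0.61 [259. 237.] [0.5902 0.0786 0.    ]
board side 0.7 [230. 180.] [ 0.6476 -0.0179  0.    ]
board_st
[... 1270 characters left out ...]
34 [276. 132.] [ 0.6676 -0.3866  0.023 ]
round1 scene 0.89 [368. 182.] [0.3558 0.3625 0.    ]
round1 side 0.7 [225. 286.] [ 0.3686  0.3713 -0.    ]
labels scene 0.67 [213. 158.] [ 0.3469 -0.1073  0.    ]
labels scene 0.62 [358. 245.] [0.5672 0.3388 0.    ]
labels side 0.51 [310. 201.] [ 0.337  -0.0979  0.    ]
labels side 0.47 [280. 193.] [ 0.4496 -0.0702  0.    ]
waxjar scene 0.61 [386. 296.] [0.6954 0.413  0.    ]
waxjar side 0.98 [141. 241.] [0.6963 0.3992 0.    ]
portion scene 0.67 [ 86. 233.] [ 0.664  -0.3885  0.    ]
portion side 0.71 [275. 134.] [ 0.6817 -0.4069  0.    ]
spatula scene 0.68 [128. 131.] [ 0.2852 -0.4117  0.    ]
spatula scene 0.26 [258. 185.] [0.4229 0.0462 0.    ]
1.55
```

View pics/scene0.png

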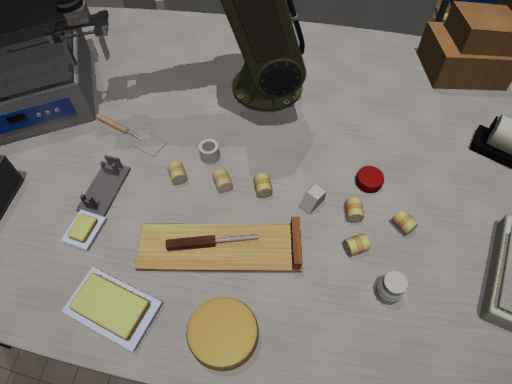

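View pics/side0.png

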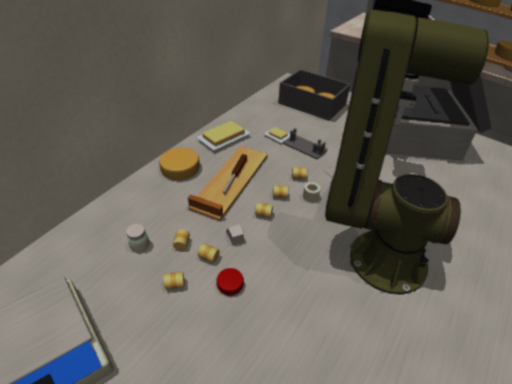

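Both pictures show six rolls: scene (177,172), (223,180), (263,184), (355,209), (405,221) and (357,244). The trier lies on the board (handle at 191,242, tip at 257,237). The cradle is at (103,187), with its wide fork at (112,163). Next I write a planner and move to look closer at the cradle and trier.

```bash
cat >> h.py <<'E'
np.set_printoptions(precision=4,suppress=True)
def plan(*wps, step=.055, start=None):
    """wps: (x,y,z,yaw[,step]) or int (hold rows); prints increment rows"""
    o=telemetry.get_obs(); p=np.array(o["ee_pos"]); yaw=o["eef_rot"][2]
    if start is not None: p=np.array(start[:3]); yaw=start[3]
    rows=[]
    for w in wps:
        if isinstance(w,int): rows+=[[0,0,0,0]]*w; continue
        t=np.array(w[:3]); st=w[4] if len(w)>4 else step
        dy=(w[3]-yaw+np.pi)%(2*np.pi)-np.pi
        n=max(1,int(np.ceil(max(np.linalg.norm(t-p)/st,abs(dy)/.17))))
        d=(t-p)/n
        for i in range(n):
            a=yaw+dy*i/n; c,s=np.cos(a),np.sin(a)
            rows.append([round(float(v),4) for v in (c*d[0]+s*d[1], s*d[0]-c*d[1], -d[2], -dy/n)])
        p=t; yaw=w[3]
    print(len(rows),"rows:"); print(str(rows).replace(" ","").replace("0,0,0,0]","0,0,0,0]"))
E
python3 -c "
from h import *
plan((.55,-.33,.25,.376))"
```

```text
8 rows:
[[0.0488,-0.0051,-0.0056,-0.0],[0.0488,-0.0051,-0.0056,-0.0],[0.0488,-0.0051,-0.0056,-0.0],[0.0488,-0.0051,-0.0056,-0.0],[0.0488,-0.0051,-0.0056,-0.0],[0.0488,-0.0051,-0.0056,-0.0],[0.0488,-0.0051,-0.0056,-0.0],[0.0488,-0.0051,-0.0056,-0.0]]
```

move_arm([
  [0.0488,-0.0051,-0.0056,0],
  [0.0488,-0.0051,-0.0056,0],
  [0.0488,-0.0051,-0.0056,0],
  [0.0488,-0.0051,-0.0056,0],
  [0.0488,-0.0051,-0.0056,0],
  [0.0488,-0.0051,-0.0056,0],
  [0.0488,-0.0051,-0.0056,0],
  [0.0488,-0.0051,-0.0056,0],
  [0,0,0,0],
], grip=1)

```text
time_s: 2.68
ee_pos: [0.5522, -0.3285, 0.2499]
eef_rot: [-3.141, -0.0, 0.379]
force: [-1.4, -0.6, -0.1]
grip_width: 0.0942
grip_force: 0.0
```

```bash
cat > b.py <<'E'
from h import *
import sys
tag=sys.argv[1]
o=telemetry.get_obs(); c=cam("wrist",o); cv2.imwrite(f"pics/{tag}.png",cams.camera("wrist"))
H=dict(board=.0,board_stop=.018,cradle=0,cradle_rest=.05,trier_grip=.03,trier_tip=.03,chock_grip=.0225,chock_toe=.003,roll1_center=.023)
print(o["ee_pos"],o["eef_rot"],o["time_s"])
for q in sys.argv[2:]:
    for d in nets.mark_of("wrist",q)[:8]:
        if d["conf"]>.2: print(q,round(d["conf"],2),np.round(d["centre"],1),onz(c,d["centre"],H[q]))
E
python3 b.py w1 cradle cradle_rest trier_grip trier_tip board_stop
```

```text
[ 0.5522 -0.3285  0.2499] [-3.1413 -0.0002  0.3792] 2.675
cradle 0.78 [287.5 201.5] [ 0.5199 -0.3997  0.    ]
cradle_rest 0.61 [287.7 210.7] [ 0.5184 -0.3943  0.05  ]
cradle_rest 0.31 [287.6 198.4] [ 0.5359 -0.3866  0.05  ]
trier_grip 0.89 [112.8  33.4] [ 0.6551 -0.0829  0.03  ]
```

View pics/w1.png

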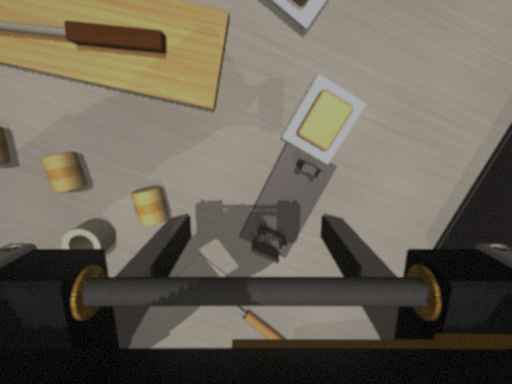

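The wrist view shows the cradle plate with corners near (286,145), (335,160), (287,256) and (240,236). The narrow fork is at (308,168) and the wide one at (268,240). I'll fit the cradle corners, then overlay the model to check the fit.

```bash
cat > c.py <<'E'
from h import *
o=telemetry.get_obs(); c=cam("wrist",o); im=cv2.imread("pics/w1.png")
P=[onz(c,u,.01)[:2] for u in [(286,145),(335,160),(287,256),(240,236)]]
ctr=np.mean(P,0); ax=(P[0]+P[1]-P[2]-P[3])/2; yaw=np.arctan2(ax[1],ax[0]); print("cradle",ctr,yaw,np.linalg.norm(ax),np.linalg.norm(P[1]-P[0]),np.linalg.norm(P[3]-P[2]))
np.save("cr.npy",[*ctr,yaw])
def w(x,y,z): return proj(c,[ctr[0]+np.cos(yaw)*x-np.sin(yaw)*y,ctr[1]+np.sin(yaw)*x+np.cos(yaw)*y,z])
S=4;x0,y0=210,120
big=cv2.resize(im[y0:y0+150,x0:x0+150],None,fx=S,fy=S,interpolation=cv2.INTER_CUBIC)
def pl(pts,col):
    q=[((w(*p)-[x0,y0]+.5)*S).astype(int) for p in pts]; cv2.polylines(big,[np.array(q)],True,col,1)
pl([(-.09,-.045,.01),(.09,-.045,.01),(.09,.045,.01),(-.09,.045,.01)],(0,0,255))
for x,g,t in [(-.056,.015,.054),(.069,.0085,.062)]:
    for s in (1,-1): pl([(x-.006,s*g,t),(x+.006,s*g,t),(x+.006,s*(g+.008),t),(x-.006,s*(g+.008),t)],(0,255,0))
cv2.imwrite("pics/w1c.png",big)
# trier handle
hsv=cv2.cvtColor(im,cv2.COLOR_BGR2HSV); m=((hsv[...,2]<110)&(hsv[...,1]>90)).astype(np.uint8); m[80:]=0; m[:,200:]=0
n,l,s,ce=cv2.connectedComponentsWithStats(m); k=1+np.argmax(s[1:,4]); ys,xs=np.where(l==k)
r=cv2.boxPoints(cv2.minAreaRect(np.stack([xs,ys],1).astype(np.float32))); print(s[k],r.tolist())
print(np.array([onz(c,u,.042) for u in r]))
E
python3 c.py
```

```text
cradle [ 0.518  -0.3981] -0.05011445779880109 0.17544715010286946 0.081396122813488 0.08919102351228658
[  59   21  108   33 2315] [[58.345211029052734, 43.28596496582031], [60.77543258666992, 19.955778121948242], [168.06954956054688, 31.132247924804688], [165.6393280029297, 54.462432861328125]]
[[ 0.6146 -0.0298  0.042 ]
 [ 0.6425 -0.0277  0.042 ]
 [ 0.6812 -0.1581  0.042 ]
 [ 0.6536 -0.163   0.042 ]]
```

View pics/w1c.png

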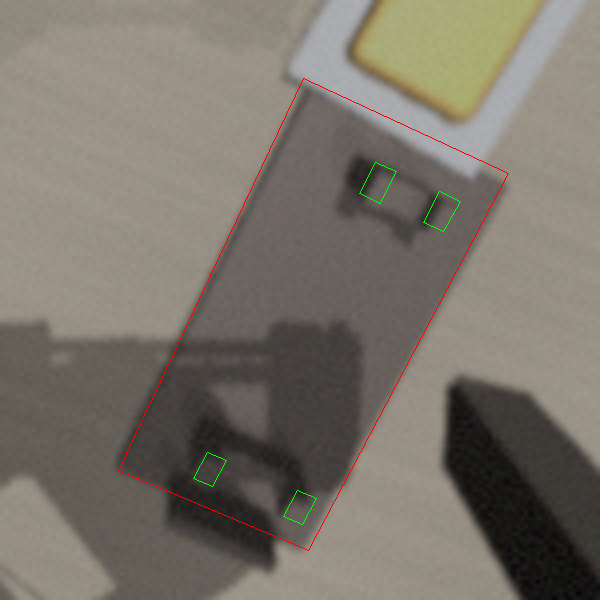

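The fit is blurred by the gripper's shadow: the green fork outlines sit about 10-35 px off the dark cheeks in this crop. I'll take a view straight above the cradle.

```bash
python3 -c "
from h import *
plan((.452,-.424,.18,.379))"
```

```text
3 rows:
[[-0.0415,0.017,0.0235,-0.0015],[-0.0415,0.0169,0.0235,-0.0015],[-0.0415,0.0168,0.0235,-0.0015]]
```

move_arm([
  [-0.0415,0.017,0.0235,0],
  [-0.0415,0.017,0.0235,0],
  [-0.0415,0.017,0.0235,0],
  [0,0,0,0],
])

```text
time_s: 3.48
ee_pos: [0.4499, -0.4252, 0.1782]
eef_rot: [-3.139, 0.001, 0.371]
force: [0.7, 0.1, -0.3]
grip_width: 0.094
grip_force: 0.0
```

```bash
python3 b.py w2 cradle cradle_rest; python3 - <<'E'
from h import *
im=cv2.imread("pics/w2.png"); cv2.imwrite("pics/w2c.png",cv2.resize(im[0:260,130:430],None,fx=2.3,fy=2.3,interpolation=cv2.INTER_CUBIC))
E
```

```text
[ 0.4499 -0.4252  0.1782] [-3.139   0.0013  0.3714] 3.475
cradle 0.73 [254.6 116.8] [ 0.5229 -0.3956  0.    ]
cradle_rest 0.88 [252.4 119.1] [ 0.5188 -0.3948  0.05  ]
```

View pics/w2c.png

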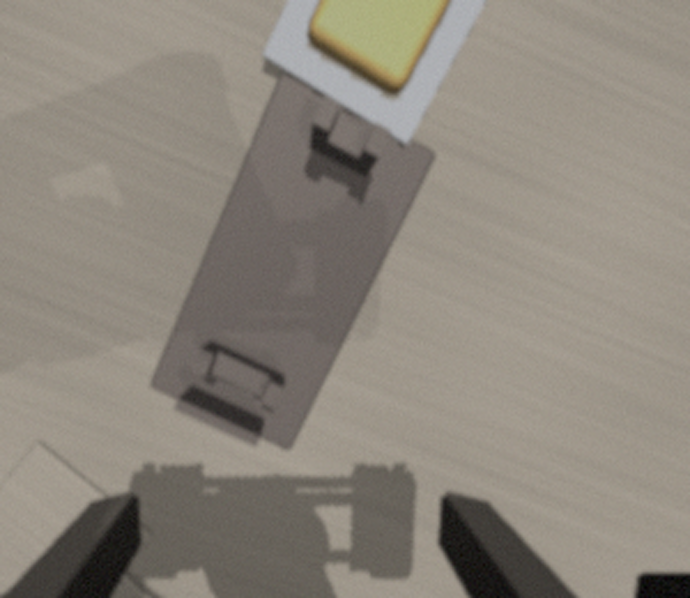

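The overhead view is clear. The plate's corners in the crop are (151,386), (290,448) and (434,152); the portion hides the fourth. The wide fork is at (243,365) and the narrow fork at (342,145).

```bash
cat > c2.py <<'E'
from h import *
o=telemetry.get_obs(); c=cam("wrist",o); im=cv2.imread("pics/w2c.png"); S=2.3
A,B,C=[onz(c,(130+x/S,y/S),.01)[:2] for x,y in [(151,386),(290,448),(434,152)]]
print(np.linalg.norm(A-B),np.linalg.norm(C-B))
ax=C-B; w_=B-A; y1=np.arctan2(ax[1],ax[0]); y2=np.arctan2(w_[0],-w_[1]); print(y1,y2)
yaw=(2*y1+y2)/3; ex=np.array([np.cos(yaw),np.sin(yaw)]); ey=np.array([-ex[1],ex[0]])
ctr=((A+.09*ex-.045*ey)+(B+.09*ex+.045*ey)+(C-.09*ex+.045*ey))/3; print(ctr,yaw)
np.save("cr.npy",[*ctr,yaw])
def w(x,y,z): return (proj(c,[*(ctr+ex*x+ey*y),z])-[130,0])*S
def pl(pts,col): cv2.polylines(im,[np.array([w(*p) for p in pts]).astype(int)],True,col,1)
pl([(-.09,-.045,.01),(.09,-.045,.01),(.09,.045,.01),(-.09,.045,.01)],(0,0,255))
for x,g,t in [(-.056,.015,.054),(.069,.0085,.062)]:
    for s in (1,-1): pl([(x-.006,s*g,t),(x+.006,s*g,t),(x+.006,s*(g+.008),t),(x-.006,s*(g+.008),t)],(0,255,0))
cv2.imwrite("pics/w2d.png",im)
E
python3 c2.py
```

```text
0.08816927093416377 0.17758609646467194
-0.0627309608668235 -0.057018856861348347
[ 0.524  -0.3946] -0.06082692619833178
```

View pics/w2d.png

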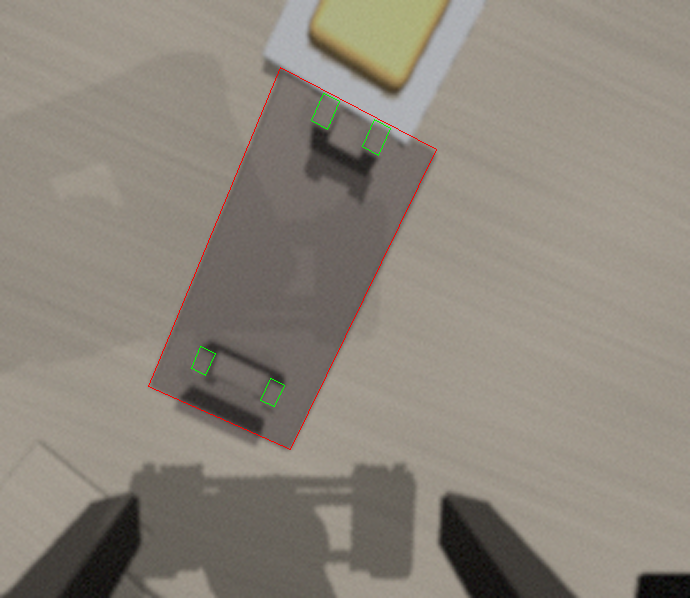

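The overlay matches both forks, so the cradle is at about (0.523,-0.395) with yaw -0.06. Now the trier.

```bash
python3 -c "
from h import *
plan((.655,-.135,.19,1.78))"
```

```text
9 rows:
[[0.0326,-0.0216,-0.001,-0.156],[0.0356,-0.0163,-0.001,-0.156],[0.0377,-0.0105,-0.001,-0.156],[0.0388,-0.0046,-0.001,-0.156],[0.0391,0.0015,-0.001,-0.156],[0.0384,0.0076,-0.001,-0.156],[0.0367,0.0135,-0.001,-0.156],[0.0342,0.019,-0.001,-0.156],[0.0308,0.0241,-0.001,-0.156]]
```

move_arm([
  [0.0326,-0.0216,-0.001,-0.156],
  [0.0356,-0.0163,-0.001,-0.156],
  [0.0377,-0.0105,-0.001,-0.156],
  [0.0388,-0.0046,-0.001,-0.156],
  [0.0391,0.0015,-0.001,-0.156],
  [0.0384,0.0076,-0.001,-0.156],
  [0.0367,0.0135,-0.001,-0.156],
  [0.0342,0.019,-0.001,-0.156],
  [0.0308,0.0241,-0.001,-0.156],
  [0,0,0,0],
])

```text
time_s: 4.88
ee_pos: [0.6561, -0.1316, 0.1893]
eef_rot: [3.141, 0.0, 1.785]
force: [0.4, -1.0, -0.8]
grip_width: 0.0941
grip_force: 0.0
```

```bash
python3 b.py w3 trier_grip trier_tip board_stop roll1_center; cat > t.py <<'E'
from h import *
o=telemetry.get_obs(); c=cam("wrist",o); im=cv2.imread("pics/w3.png")
hsv=cv2.cvtColor(im,cv2.COLOR_BGR2HSV); m=((hsv[...,2]<115)&(hsv[...,1]>90)).astype(np.uint8)
n,l,s,ce=cv2.connectedComponentsWithStats(m)
for k in 1+np.argsort(-s[1:,4])[:3]:
    ys,xs=np.where(l==k); r=cv2.boxPoints(cv2.minAreaRect(np.stack([xs,ys],1).astype(np.float32))); print(s[k],r.astype(int).tolist()); print(np.array([onz(c,u,.042) for u in r])[:,:2])
E
python3 t.py
```

```text
[ 0.6561 -0.1316  0.1893] [3.1405 0.0002 1.7852] 4.875
trier_grip 0.97 [262.2 139.8] [ 0.6528 -0.0801  0.03  ]
board_stop 0.22 [262.2 137.3] [ 0.6526 -0.0776  0.018 ]
[ 225  249  287  135 8103] [[225, 249], [511, 249], [511, 383], [225, 383]]
[[ 0.6328 -0.2341]
 [ 1.0034 -0.1553]
 [ 1.0987 -0.3624]
 [ 0.6731 -0.4556]]
[   0  264  143  120 4212] [[0, 264], [142, 264], [142, 383], [0, 383]]
[[ 0.3413 -0.317 ]
 [ 0.5267 -0.2789]
 [ 0.5483 -0.4811]
 [ 0.338  -0.5223]]
[ 379    0   75  143 2150] [[372, 4], [442, 0], [453, 142], [382, 146]]
[[ 0.7363  0.0784]
 [ 0.8071  0.0973]
 [ 0.8754 -0.0393]
 [ 0.7955 -0.0619]]
```

View pics/w3.png

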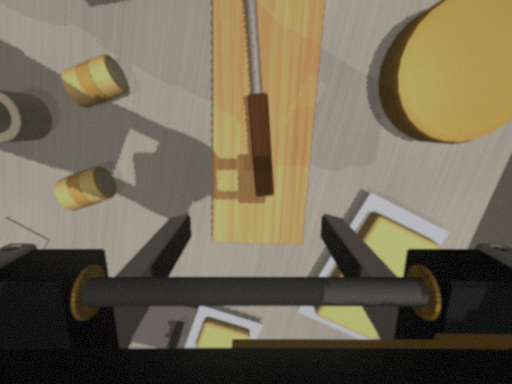

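The handle runs from about (259,95) at the blade to (264,194) at the butt. The board's near corners are at (211,240) and (303,243). I'll compute both poses.

```bash
python3 - <<'E'
from h import *
o=telemetry.get_obs(); c=cam("wrist",o)
a=onz(c,(260,95),.042); b=onz(c,(264,194.5),.042)
d=(a-b)[:2]; print("handle",a,b,np.linalg.norm(d),np.arctan2(d[1],d[0])); e=d/np.linalg.norm(d)
print("grip", b[:2]+.07*e, a[:2]-.055*e)
t=onz(c,(250,2),.036); print("blade dir",np.arctan2(*(t-b)[:2][::-1]))
L,Rr,LT,RT=[onz(c,u,.018)[:2] for u in [(211.5,241),(303,243.5),(214,1),(324.5,1)]]
for p,q in((L,LT),(Rr,RT)): print("edge yaw",np.arctan2(*(q-p)[::-1])-np.pi/2)
w=Rr-L; print(np.linalg.norm(w),np.arctan2(w[1],w[0])); yaw=np.arctan2(*(LT-L+RT-Rr)[::-1])-np.pi/2
m=(L+Rr)/2; print("mid end",m,yaw,"origin",m+.2*0+.21*np.array([-np.sin(yaw),np.cos(yaw)]),"stop",m+.395*np.array([-np.sin(yaw),np.cos(yaw)]))
g=(b[:2]+.07*e+a[:2]-.055*e)/2; ty=np.arctan2(d[1],d[0])
plan((*g,.10,ty),(*g,.021,ty,.03),6)
E
```

```text
handle [ 0.6377 -0.0343  0.042 ] [ 0.6677 -0.1496  0.042 ] 0.11910416713785661 1.8250105756194204
grip [ 0.6501 -0.0819] [ 0.6516 -0.0876]
blade dir 1.8560644499510524
edge yaw 0.15577559540618524
edge yaw 0.17136299498582352
0.1305648267345152 0.17766969928495263
mid end [ 0.6755 -0.2267] 0.16361607085493812 origin [ 0.6413 -0.0195] stop [0.6112 0.1631]
11 rows:
[[0.0253,0.0035,0.0446,-0.0236],[0.0252,0.0041,0.0446,-0.0236],[0.0,0.0,0.0263,-0.0],[0.0,0.0,0.0263,-0.0],[0.0,0.0,0.0263,-0.0],[0,0,0,0],[0,0,0,0],[0,0,0,0],[0,0,0,0],[0,0,0,0],[0,0,0,0]]
```

move_arm([
  [0.0253,0.0035,0.0446,-0.025],
  [0.0252,0.004,0.0446,-0.025],
  [0,0,0.0263,0],
  [0,0,0.0263,0],
  [0,0,0.0263,0],
  [0,0,0,0],
])

```text
time_s: 5.88
ee_pos: [0.6505, -0.0849, 0.02]
eef_rot: [-3.141, -0.0, 1.828]
force: [0.0, 0.4, 0.4]
grip_width: 0.094
grip_force: 0.0
```

move_arm([
  [0,0,0,0],
  [0,0,0,0],
  [0,0,0,0],
  [0,0,0,0],
  [0,0,0,0],
  [0,0,0,0],
  [0,0,0,0],
  [0,0,0,0],
], grip=0, force=40)

```text
time_s: 6.88
ee_pos: [0.651, -0.0841, 0.0207]
eef_rot: [3.141, 0.0, 1.83]
force: [1.0, 0.3, 0.1]
grip_width: 0.0239
grip_force: 39.9
```

```bash
python3 -c "
from h import *
plan((.6505,-.0845,.14,1.83,.045),(.522,-.395,.14,-.06))"
```

```text
15 rows:
[[-0.0001,-0.0002,-0.0398,-0.0001],[-0.0001,-0.0002,-0.0398,-0.0001],[-0.0001,-0.0002,-0.0398,-0.0001],[-0.0223,-0.017,-0.0,0.1575],[-0.0247,-0.0133,-0.0,0.1575],[-0.0264,-0.0092,-0.0,0.1575],[-0.0276,-0.005,-0.0,0.1575],[-0.028,-0.0006,-0.0,0.1575],[-0.0277,0.0038,-0.0,0.1575],[-0.0268,0.0081,-0.0,0.1575],[-0.0252,0.0122,-0.0,0.1575],[-0.023,0.016,-0.0,0.1575],[-0.0202,0.0194,-0.0,0.1575],[-0.0169,0.0223,-0.0,0.1575],[-0.0132,0.0247,-0.0,0.1575]]
```

move_arm([
  [0,0,-0.0398,0],
  [0,0,-0.0398,0],
  [0,0,-0.0398,0],
  [-0.0223,-0.017,0,0.1575],
  [-0.0247,-0.0133,0,0.1575],
  [-0.0264,-0.0092,0,0.1575],
  [-0.0276,-0.005,0,0.1575],
  [-0.028,-0.0006,0,0.1575],
  [-0.0277,0.0038,0,0.1575],
  [-0.0268,0.0081,0,0.1575],
  [-0.0252,0.0122,0,0.1575],
  [-0.023,0.016,0,0.1575],
  [-0.0202,0.0194,0,0.1575],
  [-0.0169,0.0223,0,0.1575],
  [-0.0132,0.0247,0,0.1575],
  [0,0,0,0],
])

```text
time_s: 8.88
ee_pos: [0.5213, -0.3959, 0.1396]
eef_rot: [-3.141, 0.001, -0.063]
force: [0.7, 0.2, -1.2]
grip_width: 0.0236
grip_force: 39.9
```

```bash
python3 b.py w4 trier_tip trier_grip cradle_rest; python3 -c "
from h import *
o=telemetry.get_obs(); print(o['grip_width'],o['grip_force'])
plan((.522,-.395,.075,-.06),(.522,-.395,.042,-.06,.012))"
```

```text
[ 0.5213 -0.3959  0.1396] [-3.1413  0.0006 -0.0632] 8.875
trier_grip 0.76 [254.5 224.6] [ 0.4793 -0.3929  0.03  ]
0.024031845588603443 39.91419017314911
5 rows:
[[-0.0003,0.0007,0.0325,0.0012],[-0.0003,0.0007,0.0325,0.0012],[0.0,-0.0,0.011,-0.0],[0.0,-0.0,0.011,-0.0],[0.0,-0.0,0.011,-0.0]]
```

View pics/w4.png

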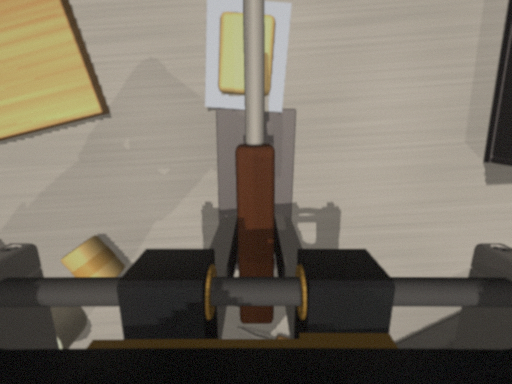

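The trier (column 255) is in line with the cradle plate (columns 217–295, middle 256). Lowering it now.

move_arm([
  [0,0,0.0325,0],
  [0,0,0.0325,0],
  [0,0,0.011,0],
  [0,0,0.011,0],
  [0,0,0.01,0],
  [0,0,0,0],
])

```text
time_s: 9.82
ee_pos: [0.5222, -0.3946, 0.0428]
eef_rot: [-3.142, 0.0, -0.06]
force: [-0.4, -1.5, -2.1]
grip_width: 0.0238
grip_force: 39.9
```

```bash
python3 b.py w5; python3 -c "
from h import *
cv2.imwrite('pics/side5.png',cams.camera('side')); cv2.imwrite('pics/scene5.png',cams.camera('scene'))
a=cv2.imread('pics/side5.png')[90:190,240:360]; b=cv2.imread('pics/scene5.png')[140:240,50:150];c=cv2.imread('pics/w5.png')[0:260,160:360]
f=lambda x,h: cv2.resize(x,(x.shape[1]*h//x.shape[0],h),interpolation=cv2.INTER_CUBIC)
cv2.imwrite('pics/c5.png',np.hstack([f(a,270),f(b,270),f(c,270)]))"
```

```text
[ 0.5222 -0.3946  0.0428] [-3.1416  0.0003 -0.0602] 9.825
```

View pics/c5.png

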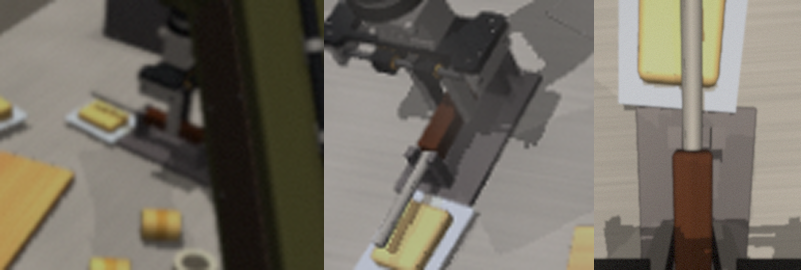

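The blade is in the narrow fork and no force has built up. I'll lower 2 mm, release and lift.

move_arm([
  [0,0,0.002,0],
  [0,0,0,0],
])

```text
time_s: 10.22
ee_pos: [0.5223, -0.3946, 0.0411]
eef_rot: [3.141, -0.0, -0.06]
force: [0.3, -0.1, -0.8]
grip_width: 0.0239
grip_force: 39.9
```

move_arm([
  [0,0,0,0],
  [0,0,0,0],
  [0,0,0,0],
  [0,0,0,0],
  [0,0,-0.02,0],
  [0,0,-0.04,0],
  [0,0,-0.05,0],
  [-0.05,0,-0.03,0],
  [-0.05,0,0,0],
  [0,0,0,0],
], grip=1)

```text
time_s: 11.48
ee_pos: [0.4205, -0.3887, 0.1833]
eef_rot: [3.14, -0.001, -0.062]
force: [1.0, -0.8, 0.1]
grip_width: 0.0941
grip_force: 0.0
```

```bash
python3 b.py w6 trier_grip trier_tip cradle_rest roll1_center; python3 - <<'E'
from h import *
cv2.imwrite('pics/side6.png',cams.camera('side')); cv2.imwrite('pics/scene6.png',cams.camera('scene'))
for n in('scene','side'):
    im=cv2.imread(f'pics/{n}6.png')
    for q in("trier_grip","trier_tip","roll1_center"):
        for d in nets.mark_of(n,q)[:8]: print(n,q,round(d["conf"],2),np.round(d["centre"]),onz(cam(n),d["centre"],.023 if q[0]=='r' else .05)[:2])
im=cv2.imread('pics/w6.png'); b=cv2.imread('pics/scene6.png')[120:280,60:460]
cv2.imwrite('pics/c6.png',np.vstack([cv2.resize(im,(800,600))[:280],cv2.resize(b,(800,320),interpolation=cv2.INTER_CUBIC)]))
E
```

```text
[ 0.4205 -0.3887  0.1833] [ 3.1401 -0.0013 -0.0622] 11.475
trier_grip 0.72 [255.   91.5] [ 0.5277 -0.3958  0.03  ]
cradle_rest 0.91 [256.   99.8] [ 0.5168 -0.3963  0.05  ]
scene trier_grip 0.76 [ 97. 178.] [ 0.5164 -0.4016]
scene trier_tip 0.87 [ 71. 231.] [ 0.6891 -0.4018]
scene roll1_center 0.72 [357. 245.] [0.5799 0.3328]
side trier_grip 0.7 [304. 139.] [ 0.5224 -0.3787]
side trier_tip 0.65 [276. 125.] [ 0.6807 -0.4027]
side trier_tip 0.26 [231. 230.] [0.4586 0.224 ]
side roll1_center 0.86 [182. 239.] [0.5781 0.3275]
side roll1_center 0.27 [305. 139.] [ 0.5331 -0.4153]
```

View pics/c6.png

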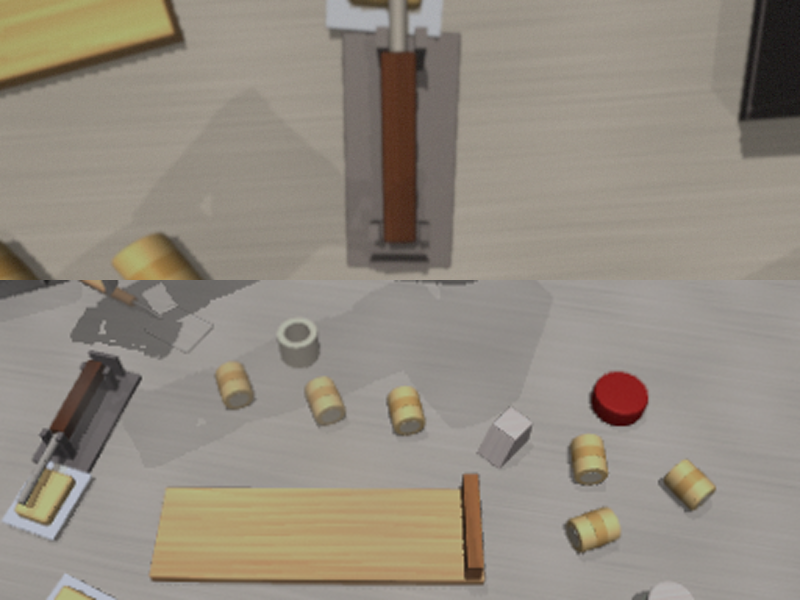

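The trier is seated in both forks, and all six rolls are still where they were. Next I write a cylinder-silhouette fitter and look at the left group of three rolls.

```bash
cat > rolls.py <<'E'
from h import *
from scipy.optimize import minimize
th=np.linspace(0,2*np.pi,24,endpoint=False)
def hull(c,x,y,a,z):
    ex=np.array([np.cos(a),np.sin(a),0]); ey=np.array([-ex[1],ex[0],0])
    P=[np.array([x,y,z])+s*.028*ex+.023*(np.cos(t)*ey+np.sin(t)*np.array([0,0,1])) for s in(1,-1) for t in th]
    return cv2.convexHull(np.array([proj(c,p) for p in P],np.float32))
def find(name,im,c,z=.023,maxrow=384):
    hsv=cv2.cvtColor(im,cv2.COLOR_BGR2HSV)
    m=((hsv[...,0]>8)&(hsv[...,0]<35)&(hsv[...,1]>75)&(hsv[...,2]>60)).astype(np.uint8)
    m[maxrow:]=0; m=cv2.morphologyEx(m,cv2.MORPH_OPEN,np.ones((3,3)))
    n,l,s,ce=cv2.connectedComponentsWithStats(m); out=[]
    for k in range(1,n):
        x,y,w,h,A=s[k]
        if x<2 or y<2 or x+w>509 or y+h>maxrow-2: continue
        p=onz(c,ce[k],z); e=cv2.contourArea(hull(c,p[0],p[1],0,z))
        if not .5*e<A<1.7*e: continue
        S=6; M=cv2.resize(((l[y-4:y+h+4,x-4:x+w+4]==k)*255).astype(np.uint8),None,fx=S,fy=S,interpolation=cv2.INTER_LINEAR)>127
        def f(v):
            H=((hull(c,p[0]+v[0]*.01,p[1]+v[1]*.01,v[2],z)-[x-4,y-4]+.5)*S).astype(int)
            r=cv2.fillPoly(np.zeros(M.shape,np.uint8),[H],1)>0
            return 1-(r&M).sum()/(r|M).sum()
        b=min((minimize(f,[0,0,a],method="Nelder-Mead",options=dict(initial_simplex=[[0,0,a],[.5,0,a],[0,.5,a],[0,0,a+.4]],maxiter=120)) for a in np.arange(0,3.1,.52)),key=lambda r:r.fun)
        out.append((p[0]+b.x[0]*.01,p[1]+b.x[1]*.01,b.x[2]%np.pi,1-b.fun)); print(name,np.round(ce[k]),"xy %.4f %.4f axis %.2f iou %.2f"%out[-1])
    return out
if __name__=="__main__":
    import sys
    for n in sys.argv[1:]:
        o=telemetry.get_obs(); c=cam(n,o); im=cams.camera(n)
        find(n,im,c,maxrow=235 if n=="wrist" else 384)
        cv2.imwrite(f"pics/r_{n}_{o['time_s']:.1f}.png",im)
E
python3 rolls.py scene side; python3 -c "
from h import *
plan((.42,-.20,.22,1.4))"
```

```text
scene [176. 170.] xy 0.4294 -0.2034 axis 2.08 iou 0.68
scene [262. 183.] xy 0.4282 0.0621 axis 1.76 iou 0.64
scene [354. 207.] xy 0.4771 0.3198 axis 0.17 iou 0.66
scene [403. 222.] xy 0.4891 0.4554 axis 0.93 iou 0.70
scene [358. 244.] xy 0.5777 0.3315 axis 2.08 iou 0.66
side [306.  88.] xy 0.7656 -0.8737 axis 2.88 iou 0.57
side [278. 132.] xy 0.6574 -0.3911 axis 3.02 iou 0.78
side [299. 173.] xy 0.4394 -0.1926 axis 0.51 iou 0.93
side [280. 191.] xy 0.4435 -0.0548 axis 0.51 iou 0.92
side [394. 207.] xy 0.0620 -0.2344 axis 2.00 iou 0.71
side [263. 210.] xy 0.4395 0.0616 axis 0.43 iou 0.92
side [181. 239.] xy 0.5817 0.3275 axis 2.14 iou 0.89
side [208. 253.] xy 0.4751 0.3191 axis 0.19 iou 0.90
side [174. 280.] xy 0.4915 0.4550 axis 0.83 iou 0.92
9 rows:
[[-0.0015,-0.0209,-0.0043,-0.1622],[0.0019,-0.0209,-0.0043,-0.1622],[0.0052,-0.0203,-0.0043,-0.1622],[0.0084,-0.0192,-0.0043,-0.1622],[0.0114,-0.0176,-0.0043,-0.1622],[0.0141,-0.0155,-0.0043,-0.1622],[0.0164,-0.013,-0.0043,-0.1622],[0.0183,-0.0102,-0.0043,-0.1622],[0.0197,-0.0071,-0.0043,-0.1622]]
```

move_arm([
  [-0.0015,-0.0209,-0.0043,-0.162],
  [0.0019,-0.0209,-0.0043,-0.162],
  [0.0052,-0.0203,-0.0043,-0.162],
  [0.0084,-0.0192,-0.0043,-0.162],
  [0.0114,-0.0176,-0.0043,-0.162],
  [0.0141,-0.0155,-0.0043,-0.162],
  [0.0164,-0.013,-0.0043,-0.162],
  [0.0183,-0.0102,-0.0043,-0.162],
  [0.0197,-0.0071,-0.0043,-0.162],
  [0,0,0,0],
])

```text
time_s: 13.48
ee_pos: [0.4204, -0.1994, 0.2202]
eef_rot: [3.141, 0.0, 1.399]
force: [0.6, -0.4, -0.0]
grip_width: 0.0941
grip_force: 0.0
```

```bash
python3 rolls.py wrist; cat > pick.py <<'E'
# usage: x y axis  -> pick rows (open, descend); then place slot
from h import *
import sys
x,y,a=map(float,sys.argv[1:4]); o=telemetry.get_obs(); y0=o["eef_rot"][2]
q1=np.arctan2(y,x); nat=q1+np.pi/2
yaw=min((a+np.pi/2+k*np.pi for k in(-2,-1,0,1)),key=lambda v:abs(v-nat)); print("yaw",yaw,"q6",nat-yaw)
plan((x,y,.10,yaw),(x,y,.008,yaw,.035))
E
cat rolls.py | tail -0
```

```text
wrist [254.  63.] xy 0.4413 -0.0568 axis 0.55 iou 0.93
wrist [266. 167.] xy 0.4380 -0.1920 axis 0.55 iou 0.94
```

```bash
python3 pick.py .439 -.192 .54; python3 -c "
from h import *
plan((.439,-.192,.12,2.11,.045),(.65,-.03,.12,1.74),start=(.439,-.192,.008,2.11))"
```

```text
yaw 2.1107963267948966 q6 -0.9522909387298875
8 rows:
[[0.0022,0.0034,0.024,-0.143],[0.0017,0.0037,0.024,-0.143],[0.0012,0.0039,0.024,-0.143],[0.0006,0.004,0.024,-0.143],[0.0,0.004,0.024,-0.143],[0.0,0.0,0.0307,-0.0],[0.0,0.0,0.0307,-0.0],[0.0,0.0,0.0307,-0.0]]
8 rows:
[[0.0,0.0,-0.0373,-0.0],[0.0,0.0,-0.0373,-0.0],[0.0,0.0,-0.0373,-0.0],[0.0061,0.0528,-0.0,0.074],[0.01,0.0523,-0.0,0.074],[0.0139,0.0514,-0.0,0.074],[0.0176,0.0502,-0.0,0.074],[0.0213,0.0488,-0.0,0.074]]
```

move_arm([
  [0.0022,0.0034,0.024,-0.143],
  [0.0017,0.0037,0.024,-0.143],
  [0.0012,0.0039,0.024,-0.143],
  [0.0006,0.004,0.024,-0.143],
  [0,0.004,0.024,-0.143],
  [0,0,0.0307,0],
  [0,0,0.0307,0],
  [0,0,0.0307,0],
  [0,0,0,0],
])

```text
time_s: 14.65
ee_pos: [0.4377, -0.1921, 0.0059]
eef_rot: [-3.139, -0.003, 2.109]
force: [-0.3, -0.6, 0.2]
grip_width: 0.0941
grip_force: 0.0
```

move_arm([
  [0,0,0,0],
  [0,0,0,0],
  [0,0,0,0],
  [0,0,0,0],
  [0,0,0,0],
  [0,0,-0.03,0],
  [0,0,-0.04,0],
  [0,0,-0.042,0],
  [0.0061,0.0528,0,0.074],
  [0.01,0.0523,0,0.074],
  [0.0139,0.0514,0,0.074],
  [0.0176,0.0502,0,0.074],
  [0.0213,0.0488,0,0.074],
  [0,0,0,0],
], grip=0, force=40)

```text
time_s: 16.4
ee_pos: [0.6507, -0.027, 0.1184]
eef_rot: [-3.141, -0.001, 1.745]
force: [-0.9, -0.4, -1.7]
grip_width: 0.0557
grip_force: 40.0
```

```bash
python3 b.py w7 board_stop; python3 -c "
from h import *
im=cv2.imread('pics/w7.png');cv2.imwrite('pics/c7.png',cv2.resize(im[:230,130:400],None,fx=2.5,fy=2.5,interpolation=cv2.INTER_CUBIC))"
```

```text
[ 0.6507 -0.027   0.1184] [-3.1406 -0.0005  1.7449] 16.4
```

View pics/c7.png

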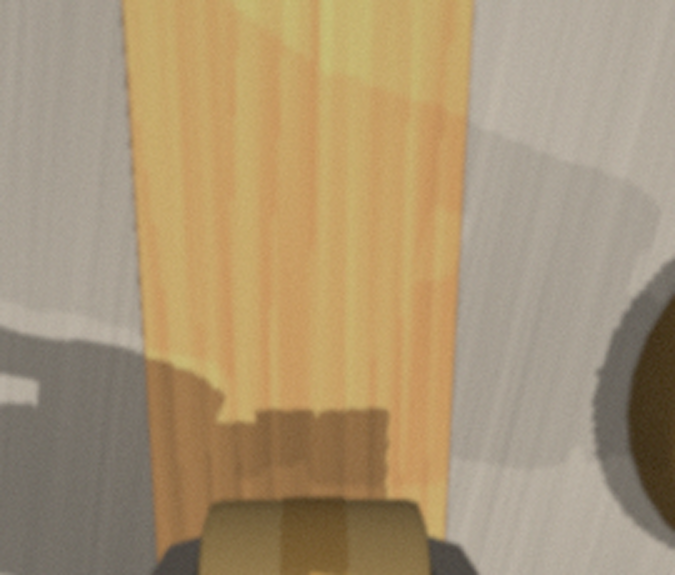

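The roll is held square. The board's edges run from (123,0) and (473,0) at the top of the crop. I'll move on so the batten comes into view.

move_arm([
  [0.048,0,0,0],
  [0.048,0,0,0],
  [0,0,0,0],
])

```text
time_s: 16.88
ee_pos: [0.632, 0.0668, 0.12]
eef_rot: [-3.142, -0.0, 1.746]
force: [-0.4, -0.1, -1.7]
grip_width: 0.0558
grip_force: 40.0
```

```bash
cat > e.py <<'E'
from h import *
o=telemetry.get_obs(); c=cam("wrist",o); im=cams.camera("wrist"); cv2.imwrite("pics/w8.png",im)
hsv=cv2.cvtColor(im,cv2.COLOR_BGR2HSV)
m=((hsv[...,1]>95)).astype(np.uint8)
L=[];Rr=[]
for v in range(100,190,3):
    row=np.where(m[v])[0]; row=row[(row>120)&(row<380)]
    r=row[np.argmin(abs(row-255))]
    a=r
    while a>100 and m[v,a-1]: a-=1
    b=r
    while b<400 and m[v,b+1]: b+=1
    L.append(onz(c,(a-.5,v),.018)[:2]); Rr.append(onz(c,(b+.5,v),.018)[:2])
L=np.array(L);Rr=np.array(Rr)
for n,P in(("L",L),("R",Rr)):
    s=np.polyfit(P[:,1],P[:,0],1); print(n,"yaw",-np.arctan(s[0]),"x at y=.1:",np.polyval(s,.1),"std",np.std(P[:,0]-np.polyval(s,P[:,1])))
print(o["ee_pos"],o["eef_rot"][2])
cv2.imwrite('pics/c8.png',cv2.resize(im[:230,130:400],None,fx=2.5,fy=2.5,interpolation=cv2.INTER_CUBIC))
E
python3 e.py
```

```text
L yaw 0.16958422593148686 x at y=.1: 0.5570652101440501 std 0.0003010012198257127
R yaw 0.1746784886625222 x at y=.1: 0.6863243545164355 std 0.0003195033238947443
[0.632  0.0668 0.12  ] 1.7455567481619076
```

View pics/c8.png

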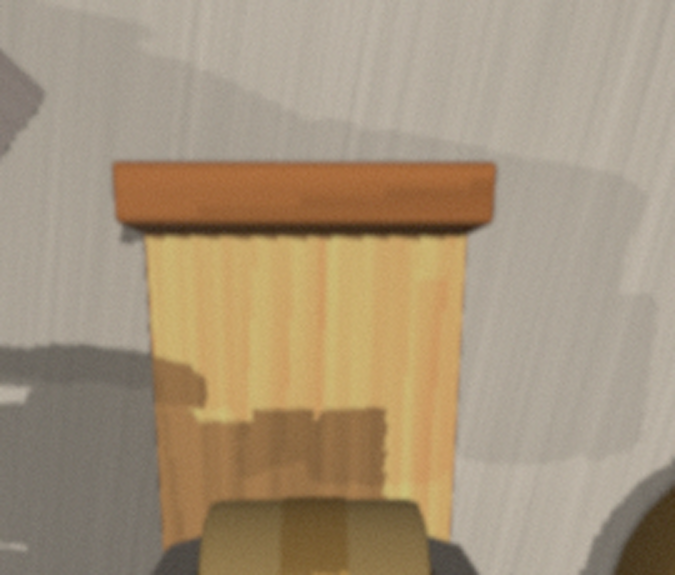

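The batten's inner foot is at crop row 236, centre column 305. Its top inner edge is at row 221.

```bash
python3 - <<'E'
from h import *
o=telemetry.get_obs(); c=cam("wrist",o)
b=.172; ey=np.array([-np.sin(b),np.cos(b)]); ex=np.array([np.cos(b),np.sin(b)])
c0=np.array([.6217,.1])
A=onz(c,(252,94.6),.018)[:2]; B=onz(c,(252,88.6),.058)[:2]
print(A,B,(A-c0)@ey,(B-c0)@ey,(A-c0)@ex)
stop=c0+ey*np.mean([(A-c0)@ey,(B-c0)@ey]); print("stop",stop)
np.save("stop.npy",[*stop,b])
p=stop-ey*.023
plan((*(stop-ey*.027),.075,b+np.pi/2),(*(stop-ey*.027),.028,b+np.pi/2,.02))
E
```

```text
[0.6114 0.1616] [0.6117 0.1625] 0.06249095534681731 0.06333422721943373 0.0003594841921750175
stop [0.6109 0.162 ]
5 rows:
[[0.036,-0.0023,0.0225,0.0007],[0.036,-0.0023,0.0225,0.0007],[0.0,0.0,0.0157,-0.0],[0.0,0.0,0.0157,-0.0],[0.0,0.0,0.0157,-0.0]]
```

move_arm([
  [0.036,-0.0023,0.0225,0],
  [0.036,-0.0023,0.0225,0],
  [0,0,0.016,0],
  [0,0,0.016,0],
  [0,0,0.016,0],
  [0,0,0,0],
  [0.003,0,0,0],
  [0.002,0,0,0],
  [0,0,0,0],
])

```text
time_s: 18.05
ee_pos: [0.6154, 0.1404, 0.0267]
eef_rot: [3.141, -0.0, 1.743]
force: [0.3, -0.2, -0.6]
grip_width: 0.0557
grip_force: 40.0
```

move_arm([
  [0.001,0,0.0005,0],
  [0.001,0,0.0005,0],
  [0,0,0,0],
])

```text
time_s: 18.42
ee_pos: [0.6152, 0.1418, 0.0257]
eef_rot: [3.141, 0.001, 1.743]
force: [-0.2, -4.0, 0.3]
grip_width: 0.0557
grip_force: 40.0
```

move_arm([
  [0,0,0,0],
  [0,0,0,0],
  [0,0,0,0],
  [0,0,0,0],
  [0,0,-0.02,0],
  [0,0,-0.04,0],
  [0,0,-0.05,0],
  [-0.05,0,0,0],
  [0,0,0,0],
], grip=1)

```text
time_s: 19.55
ee_pos: [0.6242, 0.0905, 0.1376]
eef_rot: [3.14, 0.0, 1.74]
force: [0.1, 0.5, -1.2]
grip_width: 0.0937
grip_force: 0.0
```

```bash
cat > nxt.py <<'E'
# detect all rolls with the side camera (+wrist for placed ones); plan pick of argv xy
from rolls import *
from h import *
import sys
o=telemetry.get_obs(); print(o["ee_pos"],o["eef_rot"][2],o["time_s"])
im=cams.camera("side"); cv2.imwrite(f"pics/s_{o['time_s']:.0f}.png",im); r=[q for q in find("side",im,cam("side")) if q[3]>.8]
w=cams.camera("wrist"); cv2.imwrite(f"pics/wr_{o['time_s']:.0f}.png",w); find("wrist-board",w,cam("wrist",o),z=.041,maxrow=235)
if len(sys.argv)>2:
    t=np.array([float(sys.argv[1]),float(sys.argv[2])])
    x,y,a,_=min(r,key=lambda q:np.linalg.norm(np.array(q[:2])-t))
    if len(sys.argv)>3: x,y,a=map(float,sys.argv[1:4])
    nat=np.arctan2(y,x)+np.pi/2
    yaw=min((a+np.pi/2+k*np.pi for k in(-2,-1,0,1)),key=lambda v:abs(v-nat)); print("pick",x,y,yaw,"q6",nat-yaw)
    plan((x,y,.12,yaw),(x,y,.008,yaw,.04))
E
python3 nxt.py .441 -.056
```

```text
[0.6242 0.0905 0.1376] 1.739913020807905 19.55
side [234. 129.] xy 0.8401 -0.2998 axis 2.96 iou 0.77
side [278. 133.] xy 0.6576 -0.3900 axis 3.01 iou 0.77
side [280. 191.] xy 0.4434 -0.0548 axis 0.51 iou 0.91
side [263. 210.] xy 0.4397 0.0616 axis 0.39 iou 0.93
side [181. 239.] xy 0.5804 0.3290 axis 2.11 iou 0.90
side [208. 253.] xy 0.4757 0.3193 axis 0.18 iou 0.89
side [174. 280.] xy 0.4917 0.4554 axis 0.83 iou 0.91
wrist-board [ 84. 188.] xy 0.4457 0.0565 axis 1.92 iou 0.75
pick 0.4434351848473339 -0.054752552767526254 2.0815465341491657 q6 -0.6336020350935809
8 rows:
[[-0.023,-0.0405,0.0033,-0.0679],[-0.0202,-0.042,0.0033,-0.0679],[-0.0173,-0.0433,0.0033,-0.0679],[-0.0143,-0.0443,0.0033,-0.0679],[-0.0112,-0.0452,0.0033,-0.0679],[0.0,0.0,0.0373,-0.0],[0.0,0.0,0.0373,-0.0],[0.0,0.0,0.0373,-0.0]]
```

move_arm([
  [-0.023,-0.0405,0.0033,-0.068],
  [-0.0202,-0.042,0.0033,-0.068],
  [-0.0173,-0.0433,0.0033,-0.068],
  [-0.0143,-0.0443,0.0033,-0.068],
  [-0.012,-0.0455,0.0033,-0.068],
  [0,0,0.0373,0],
  [0,0,0.0373,0],
  [0,0,0.0373,0],
  [0,0,0,0],
])

```text
time_s: 20.78
ee_pos: [0.4425, -0.0549, 0.0059]
eef_rot: [-3.138, -0.003, 2.084]
force: [0.5, -0.2, -0.2]
grip_width: 0.0938
grip_force: 0.0
```

```bash
cat > place.py <<'E'
# usage: slot [start x y z yaw of lift pose] : lift to .11, carry, lower to .0275 4 mm behind slot
from h import *
import sys
k=int(sys.argv[1]); b=.172; ey=np.array([-np.sin(b),np.cos(b)])
t=np.array([.6152,.1418])-ey*(.046*k+float(sys.argv[2] if len(sys.argv)>2 else .005))
o=telemetry.get_obs(); p=o["ee_pos"]; yw=o["eef_rot"][2]
print("target",t)
plan((p[0],p[1],.12,yw,.04),(*t,.12,b+np.pi/2),(*t,.027,b+np.pi/2,.032))
E
python3 place.py 1
```

```text
target [0.6239 0.0916]
11 rows:
[[0.0,0.0,-0.038,-0.0],[0.0,0.0,-0.038,-0.0],[0.0,0.0,-0.038,-0.0],[0.0077,0.046,-0.0,0.0682],[0.0108,0.0454,-0.0,0.0682],[0.0139,0.0445,-0.0,0.0682],[0.0169,0.0435,-0.0,0.0682],[0.0198,0.0422,-0.0,0.0682],[0.0,0.0,0.031,-0.0],[0.0,0.0,0.031,-0.0],[0.0,0.0,0.031,-0.0]]
```

move_arm([
  [0,0,0,0],
  [0,0,0,0],
  [0,0,0,0],
  [0,0,0,0],
  [0,0,0,0],
  [0,0,-0.038,0],
  [0,0,-0.038,0],
  [0,0,-0.038,0],
  [0.0077,0.046,0,0.0682],
  [0.0108,0.0454,0,0.0682],
  [0.0139,0.0445,0,0.0682],
  [0.0169,0.0435,0,0.0682],
  [0.0198,0.0422,0,0.0682],
  [0,0,0.031,0],
  [0,0,0.031,0],
  [0,0,0.031,0],
  [0,0,0,0],
], grip=0)

```text
time_s: 22.9
ee_pos: [0.6245, 0.0904, 0.0263]
eef_rot: [-3.139, -0.0, 1.742]
force: [0.1, -1.1, -1.0]
grip_width: 0.0556
grip_force: 39.9
```

move_arm([
  [0.002,0,0,0],
  [0.001,0,0,0],
  [0.001,0,0,0],
  [0.001,0,0,0],
  [0,0,0,0],
])

```text
time_s: 23.52
ee_pos: [0.6245, 0.0955, 0.0283]
eef_rot: [3.142, -0.0, 1.742]
force: [-0.4, 0.3, -1.6]
grip_width: 0.0557
grip_force: 39.9
```

move_arm([
  [0.001,0,0.0005,0],
  [0.001,0,0.0005,0],
  [0,0,0,0],
])

```text
time_s: 23.9
ee_pos: [0.6246, 0.0963, 0.0276]
eef_rot: [3.141, 0.001, 1.741]
force: [0.5, -8.2, 1.1]
grip_width: 0.0556
grip_force: 39.9
```

move_arm([
  [-0.0005,0,0,0],
  [0,0,0,0],
  [0,0,0,0],
  [0,0,0,0],
  [0,0,0,0],
  [0,0,-0.02,0],
  [0,0,-0.04,0],
  [0,0,-0.05,0],
  [-0.05,0,0,0],
  [0,0,0,0],
], grip=1)

```text
time_s: 25.15
ee_pos: [0.6333, 0.0451, 0.1392]
eef_rot: [3.139, 0.001, 1.739]
force: [0.5, 0.4, 0.5]
grip_width: 0.094
grip_force: 0.0
```

```bash
python3 nxt.py .439 .061; ls pics | tail -3
```

```text
[0.6333 0.0451 0.1392] 1.738942656329311 25.15
side [278. 133.] xy 0.6575 -0.3901 axis 3.01 iou 0.77
side [218. 138.] xy 0.8516 -0.1918 axis 0.37 iou 0.70
side [263. 210.] xy 0.4391 0.0628 axis 0.40 iou 0.92
side [181. 239.] xy 0.5805 0.3287 axis 2.12 iou 0.90
side [208. 253.] xy 0.4757 0.3194 axis 0.18 iou 0.89
side [174. 280.] xy 0.4913 0.4552 axis 0.83 iou 0.92
wrist-board [ 77. 146.] xy 0.4357 0.0554 axis 0.42 iou 0.74
pick 0.43908375722966453 0.06281164374271618 1.972844356169527 q6 -0.2599603902296279
7 rows:
[[0.012,-0.0471,0.0045,-0.058],[0.0147,-0.0463,0.0045,-0.058],[0.0173,-0.0454,0.0045,-0.058],[0.0199,-0.0443,0.0045,-0.058],[0.0,0.0,0.0373,-0.0],[0.0,0.0,0.0373,-0.0],[0.0,0.0,0.0373,-0.0]]
wr_20.png
wr_25.png
wrist0.png
```

move_arm([
  [0.012,-0.0471,0.0045,-0.058],
  [0.0145,-0.0463,0.0045,-0.058],
  [0.017,-0.0454,0.0045,-0.058],
  [0.0195,-0.0443,0.0045,-0.058],
  [0,0,0.0373,0],
  [0,0,0.0373,0],
  [0,0,0.0373,0],
  [0,0,0,0],
])

```text
time_s: 26.25
ee_pos: [0.4378, 0.0624, 0.006]
eef_rot: [-3.137, -0.002, 1.975]
force: [-0.2, 0.0, 1.1]
grip_width: 0.0938
grip_force: 0.0
```

```bash
python3 place.py 2 .006; cp pics/wr_25.png pics/v.png
```

```text
target [0.632  0.0452]
10 rows:
[[0.0,0.0,-0.038,-0.0],[0.0,0.0,-0.038,-0.0],[0.0,0.0,-0.038,-0.0],[-0.023,0.043,-0.0,0.058],[-0.0205,0.0442,-0.0,0.058],[-0.0179,0.0453,-0.0,0.058],[-0.0152,0.0463,-0.0,0.058],[0.0,0.0,0.031,-0.0],[0.0,0.0,0.031,-0.0],[0.0,0.0,0.031,-0.0]]
```

View pics/v.png

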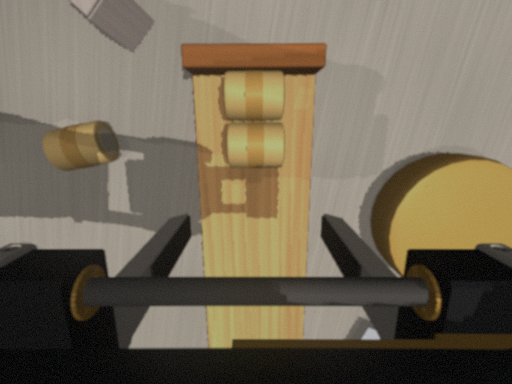

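Two rolls lie square and centred (columns 226–284 on the board's 195–314), close to the batten. On to the third.

move_arm([
  [0,0,0,0],
  [0,0,0,0],
  [0,0,0,0],
  [0,0,0,0],
  [0,0,0,0],
  [0,0,-0.038,0],
  [0,0,-0.038,0],
  [0,0,-0.038,0],
  [-0.023,0.043,0,0.058],
  [-0.0205,0.0442,0,0.058],
  [-0.0179,0.0453,0,0.058],
  [-0.0152,0.0463,0,0.058],
  [0,0,0.031,0],
  [0,0,0.031,0],
  [0,0,0.031,0],
  [0,0,0,0],
  [0.003,0,0,0],
  [0.002,0,0,0],
  [0,0,0,0],
], grip=0)

```text
time_s: 28.62
ee_pos: [0.6327, 0.0497, 0.0288]
eef_rot: [3.141, 0.0, 1.742]
force: [0.4, 0.2, -0.7]
grip_width: 0.0556
grip_force: 39.9
```

move_arm([
  [0.001,0,0.001,0],
  [0.001,0,0.0005,0],
  [0,0,0,0],
])

```text
time_s: 29.0
ee_pos: [0.6322, 0.0515, 0.0268]
eef_rot: [-3.141, 0.0, 1.742]
force: [-1.5, 0.3, -0.7]
grip_width: 0.0555
grip_force: 39.9
```

move_arm([
  [0.001,0,0.0005,0],
  [0.001,0,0,0],
  [0,0,0,0],
])

```text
time_s: 29.38
ee_pos: [0.6321, 0.0522, 0.0266]
eef_rot: [3.141, 0.002, 1.742]
force: [-0.5, -9.8, -0.0]
grip_width: 0.0561
grip_force: 39.8
```

move_arm([
  [-0.0005,0,0,0],
  [0,0,0,0],
  [0,0,0,0],
  [0,0,0,0],
  [0,0,0,0],
  [0,0,-0.02,0],
  [0,0,-0.04,0],
  [0,0,-0.05,0],
  [0.05,0,-0.01,0],
  [0.05,0,0,0],
  [0.05,0,0,0],
  [0.05,0,0,0],
  [0,0,0,0],
], grip=1)

```text
time_s: 31.0
ee_pos: [0.5972, 0.253, 0.1478]
eef_rot: [3.14, -0.001, 1.746]
force: [-0.3, 0.1, 0.3]
grip_width: 0.094
grip_force: 0.0
```

```bash
sed -i 's/sys.argv)>2:/sys.argv)>2:\n    find("wrist-table",w,cam("wrist",o),maxrow=235)/' nxt.py; python3 nxt.py .58 .329
```

```text
[0.5972 0.253  0.1478] 1.7456577913453808 31.0
side [278. 133.] xy 0.6599 -0.3924 axis 3.02 iou 0.73
side [181. 239.] xy 0.5805 0.3290 axis 2.12 iou 0.92
side [208. 252.] xy 0.4758 0.3187 axis 0.25 iou 0.90
side [174. 280.] xy 0.4917 0.4553 axis 0.83 iou 0.92
wrist-board [252. 115.] xy 0.5799 0.3266 axis 2.15 iou 0.84
wrist-board [151. 107.] xy 0.4713 0.3197 axis 0.03 iou 0.80
wrist-table [252. 115.] xy 0.5795 0.3292 axis 2.12 iou 0.93
wrist-table [151. 107.] xy 0.4761 0.3198 axis 0.18 iou 0.86
pick 0.5805342908631673 0.32896641810698307 0.5510049917591697 q6 1.5353364134410943
11 rows:
[[0.0101,-0.0005,0.0034,0.1489],[0.0099,-0.002,0.0034,0.1489],[0.0095,-0.0034,0.0034,0.1489],[0.0089,-0.0048,0.0034,0.1489],[0.0081,-0.0061,0.0034,0.1489],[0.0071,-0.0072,0.0034,0.1489],[0.006,-0.0082,0.0034,0.1489],[0.0047,-0.009,0.0034,0.1489],[0.0,0.0,0.0373,-0.0],[0.0,0.0,0.0373,-0.0],[0.0,0.0,0.0373,-0.0]]
```

move_arm([
  [0.0101,-0.0005,0.0034,0.149],
  [0.0099,-0.002,0.0034,0.149],
  [0.0095,-0.0034,0.0034,0.149],
  [0.0089,-0.0048,0.0034,0.149],
  [0.0081,-0.0061,0.0034,0.149],
  [0.0071,-0.0072,0.0034,0.149],
  [0.006,-0.0082,0.0034,0.149],
  [0.0047,-0.009,0.0034,0.149],
  [0,0,0.0373,0],
  [0,0,0.0373,0],
  [0,0,0.0373,0],
  [0,0,0,0],
])

```text
time_s: 32.6
ee_pos: [0.5797, 0.3271, 0.0052]
eef_rot: [-3.141, 0.005, 0.548]
force: [0.3, 0.6, 0.1]
grip_width: 0.0939
grip_force: 0.0
```

```bash
python3 place.py 3 .006
```

```text
target [ 0.6398 -0.0001]
14 rows:
[[0.0,0.0,-0.0383,-0.0],[0.0,0.0,-0.0383,-0.0],[0.0,0.0,-0.0383,-0.0],[-0.0149,0.0388,-0.0,-0.1493],[-0.0205,0.0362,-0.0,-0.1493],[-0.0257,0.0327,-0.0,-0.1493],[-0.0302,0.0285,-0.0,-0.1493],[-0.0342,0.0237,-0.0,-0.1493],[-0.0373,0.0184,-0.0,-0.1493],[-0.0396,0.0126,-0.0,-0.1493],[-0.0411,0.0066,-0.0,-0.1493],[0.0,0.0,0.031,-0.0],[0.0,0.0,0.031,-0.0],[0.0,0.0,0.031,-0.0]]
```

move_arm([
  [0,0,0,0],
  [0,0,0,0],
  [0,0,0,0],
  [0,0,0,0],
  [0,0,0,0],
  [0,0,-0.0383,0],
  [0,0,-0.0383,0],
  [0,0,-0.0383,0],
  [-0.0149,0.0388,0,-0.149],
  [-0.0205,0.0362,0,-0.149],
  [-0.0257,0.0327,0,-0.149],
  [-0.0302,0.0285,0,-0.149],
  [-0.0342,0.0237,0,-0.149],
  [-0.0373,0.0184,0,-0.149],
  [-0.0396,0.0126,0,-0.149],
  [-0.0411,0.0066,0,-0.149],
  [0,0,0,0],
], grip=0)

```text
time_s: 34.72
ee_pos: [0.6407, -0.0006, 0.1218]
eef_rot: [-3.141, 0.0, 1.74]
force: [-1.1, 1.0, -1.1]
grip_width: 0.0559
grip_force: 39.9
```

```bash
python3 - <<'E'
from h import *
b=.172
plan((.6398,-.0001,.12,b+np.pi/2),(.6398,-.0001,.027,b+np.pi/2,.032))
cv2.imwrite("pics/v2.png",cams.camera("wrist"))
E
```

```text
4 rows:
[[0.0007,-0.0008,0.0018,-0.0026],[0.0,0.0,0.031,-0.0],[0.0,0.0,0.031,-0.0],[0.0,0.0,0.031,-0.0]]
```

View pics/v2.png

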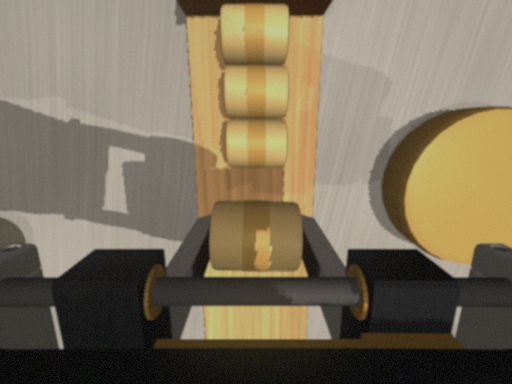

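The first three rolls are straight, close together and centred, and the fourth is held square above its slot.

move_arm([
  [0,0,0.0315,0],
  [0,0,0.0315,0],
  [0,0,0.0315,0],
  [0,0,0,0],
  [0.003,0,0,0],
  [0.003,0,0,0],
  [0.001,0,0.0005,0],
  [0,0,0,0],
])

```text
time_s: 35.78
ee_pos: [0.6399, 0.0075, 0.0282]
eef_rot: [3.14, 0.003, 1.741]
force: [1.8, -11.7, 2.3]
grip_width: 0.0559
grip_force: 39.9
```

move_arm([
  [-0.002,0,0,0],
  [0,0,0.002,0],
  [0,0,0.002,0],
  [0.001,0,0,0],
  [0,0,0,0],
])

```text
time_s: 36.4
ee_pos: [0.64, 0.0072, 0.0237]
eef_rot: [3.141, 0.001, 1.742]
force: [-1.3, -7.8, 4.9]
grip_width: 0.056
grip_force: 39.9
```

Contact with both the neighbour and the board. I'll release and go to the fifth.

move_arm([
  [-0.0005,0,0,0],
  [0,0,0,0],
  [0,0,0,0],
  [0,0,0,0],
  [0,0,0,0],
  [0,0,-0.02,0],
  [0,0,-0.04,0],
  [0,0,-0.05,0],
  [0.05,0,-0.01,0],
  [0.05,0,0,0],
  [0.05,0,0,0],
  [0.05,-0.03,0,0],
  [0.04,-0.05,0,0],
  [0,0,0,0],
], grip=1)

```text
time_s: 38.15
ee_pos: [0.5189, 0.2315, 0.1449]
eef_rot: [3.141, -0.0, 1.745]
force: [0.3, -0.1, 0.3]
grip_width: 0.0946
grip_force: 0.0
```

```bash
python3 nxt.py .4755 .319
```

```text
[0.5189 0.2315 0.1449] 1.74544636715247 38.15
side [231. 115.] xy 0.9274 -0.3947 axis 2.13 iou 0.63
side [208. 253.] xy 0.4756 0.3191 axis 0.26 iou 0.89
side [174. 280.] xy 0.4911 0.4552 axis 0.79 iou 0.91
wrist-board [226. 100.] xy 0.4783 0.3174 axis 0.16 iou 0.85
wrist-table [226. 100.] xy 0.4733 0.3190 axis 0.21 iou 0.93
pick 0.4755578296042536 0.31912951517406185 1.8307429850242738 q6 0.33109375258767293
5 rows:
[[0.048,-0.0151,0.0124,-0.0441],[0.0486,-0.013,0.0124,-0.0441],[0.0,0.0,0.0373,-0.0],[0.0,0.0,0.0373,-0.0],[0.0,0.0,0.0373,-0.0]]
```

move_arm([
  [0.048,-0.0155,0.0124,-0.02],
  [0.0486,-0.0135,0.0124,-0.02],
  [0,0,0.0373,0],
  [0,0,0.0373,0],
  [0,0,0.0365,0],
  [0,0,0,0],
])

```text
time_s: 39.0
ee_pos: [0.4755, 0.318, 0.0055]
eef_rot: [-3.138, 0.001, 1.78]
force: [-0.1, 0.3, 0.0]
grip_width: 0.0939
grip_force: 0.0
```

```bash
python3 place.py 4 .006
```

```text
target [ 0.6477 -0.0454]
14 rows:
[[0.0,0.0,-0.0382,-0.0],[0.0,0.0,-0.0382,-0.0],[0.0,0.0,-0.0382,-0.0],[-0.0489,0.0116,-0.0,0.0047],[-0.0489,0.0118,-0.0,0.0047],[-0.0488,0.0121,-0.0,0.0047],[-0.0487,0.0123,-0.0,0.0047],[-0.0487,0.0125,-0.0,0.0047],[-0.0486,0.0128,-0.0,0.0047],[-0.0486,0.013,-0.0,0.0047],[-0.0485,0.0132,-0.0,0.0047],[0.0,0.0,0.031,-0.0],[0.0,0.0,0.031,-0.0],[0.0,0.0,0.031,-0.0]]
```

move_arm([
  [0,0,0,0],
  [0,0,0,0],
  [0,0,0,0],
  [0,0,0,0],
  [0,0,0,0],
  [0,0,-0.0382,0],
  [0,0,-0.0382,0],
  [0,0,-0.0382,0],
  [-0.0489,0.0116,0,0.0047],
  [-0.0489,0.0118,0,0.0047],
  [-0.0488,0.0121,0,0.0047],
  [-0.0487,0.0123,0,0.0047],
  [-0.0487,0.0125,0,0.0047],
  [-0.0486,0.0128,0,0.0047],
  [-0.0486,0.013,0,0.0047],
  [-0.0485,0.0132,0,0.0047],
  [0,0,0.031,0],
  [0,0,0.031,0],
  [0,0,0.031,0],
  [0,0,0,0],
], grip=0)

```text
time_s: 41.5
ee_pos: [0.6473, -0.0438, 0.0269]
eef_rot: [-3.139, -0.001, 1.744]
force: [-0.5, -1.1, -0.9]
grip_width: 0.056
grip_force: 39.8
```

move_arm([
  [0.001,0,0.0015,0],
  [0.002,0,0.0015,0],
  [0.001,0,0,0],
  [0.001,0,0,0],
  [0,0,0,0],
])

```text
time_s: 42.12
ee_pos: [0.6474, -0.0389, 0.026]
eef_rot: [3.141, 0.0, 1.744]
force: [0.5, -0.3, -1.5]
grip_width: 0.0561
grip_force: 39.8
```

move_arm([
  [0.001,0,0.001,0],
  [0.001,0,0.0005,0],
  [0,0,0,0],
])

```text
time_s: 42.5
ee_pos: [0.6474, -0.0382, 0.0248]
eef_rot: [3.141, 0.002, 1.744]
force: [0.8, -8.1, 1.5]
grip_width: 0.056
grip_force: 39.8
```

move_arm([
  [-0.0005,0,0.001,0],
  [0,0,0,0],
  [0,0,0,0],
  [0,0,0,0],
  [0,0,0,0],
  [0,0,-0.02,0],
  [0,0,-0.04,0],
  [0,0,-0.05,0],
  [0.05,0,-0.01,0],
  [0.05,0,0,0],
  [0.055,-0.01,0,0],
  [0.055,-0.02,0,0],
  [0.055,-0.02,0,0],
  [0.055,-0.02,0,0],
  [0.055,-0.02,0,0],
  [0.05,-0.02,0,0],
  [0,0,0,0],
], grip=1)

```text
time_s: 44.62
ee_pos: [0.4636, 0.3649, 0.1449]
eef_rot: [3.14, -0.001, 1.748]
force: [-0.4, -0.6, 0.0]
grip_width: 0.0942
grip_force: 0.0
```

```bash
python3 nxt.py .491 .455; ls -t pics|head -2
```

```text
[0.4636 0.3649 0.1449] 1.7484245029553451 44.625
side [364. 157.] xy 0.2627 -0.4621 axis 1.27 iou 0.43
side [173. 280.] xy 0.4919 0.4557 axis 0.78 iou 0.93
wrist-board [296. 108.] xy 0.4858 0.4519 axis 0.81 iou 0.84
wrist-table [296. 108.] xy 0.4889 0.4555 axis 0.79 iou 0.93
pick 0.49186674151826326 0.45569040584647913 2.353521895199493 q6 -0.0354873980525614
7 rows:
[[0.0218,0.0105,0.0061,-0.1521],[0.02,0.0137,0.0061,-0.1521],[0.0177,0.0166,0.0061,-0.1521],[0.015,0.0191,0.0061,-0.1521],[0.0,0.0,0.0373,-0.0],[0.0,0.0,0.0373,-0.0],[0.0,0.0,0.0373,-0.0]]
wr_45.png
s_45.png
```

move_arm([
  [0.0218,0.01,0.0061,-0.152],
  [0.02,0.0133,0.0061,-0.152],
  [0.0177,0.0162,0.0061,-0.152],
  [0.015,0.0187,0.0061,-0.152],
  [0,0,0.0373,0],
  [0,0,0.0373,0],
  [0,0,0.0365,0],
  [0,0,0,0],
])

```text
time_s: 45.72
ee_pos: [0.4902, 0.4528, 0.0058]
eef_rot: [-3.137, -0.0, 2.35]
force: [0.8, 0.5, 0.1]
grip_width: 0.0938
grip_force: 0.0
```

```bash
python3 place.py 5 .007
```

```text
target [ 0.6558 -0.0917]
17 rows:
[[0.0,0.0,-0.0381,-0.0],[0.0,0.0,-0.0381,-0.0],[0.0,0.0,-0.0381,-0.0],[-0.0458,-0.0241,-0.0,0.0552],[-0.047,-0.0215,-0.0,0.0552],[-0.0482,-0.0189,-0.0,0.0552],[-0.0491,-0.0162,-0.0,0.0552],[-0.05,-0.0135,-0.0,0.0552],[-0.0506,-0.0107,-0.0,0.0552],[-0.0511,-0.0079,-0.0,0.0552],[-0.0515,-0.005,-0.0,0.0552],[-0.0517,-0.0022,-0.0,0.0552],[-0.0517,0.0007,-0.0,0.0552],[-0.0516,0.0035,-0.0,0.0552],[0.0,0.0,0.031,-0.0],[0.0,0.0,0.031,-0.0],[0.0,0.0,0.031,-0.0]]
```

move_arm([
  [0,0,0,0],
  [0,0,0,0],
  [0,0,0,0],
  [0,0,0,0],
  [0,0,0,0],
  [0,0,-0.0381,0],
  [0,0,-0.0381,0],
  [0,0,-0.0381,0],
  [-0.0458,-0.0241,0,0.0552],
  [-0.047,-0.0215,0,0.0552],
  [-0.0482,-0.0189,0,0.0552],
  [-0.0491,-0.0162,0,0.0552],
  [-0.05,-0.0135,0,0.0552],
  [-0.0506,-0.0107,0,0.0552],
  [-0.0511,-0.0079,0,0.0552],
  [-0.0515,-0.005,0,0.0552],
  [-0.0517,-0.0022,0,0.0552],
  [-0.0517,0.0007,0,0.0552],
  [-0.0516,0.0035,0,0.0552],
  [0,0,0,0],
], grip=0)

```text
time_s: 48.22
ee_pos: [0.657, -0.0925, 0.1215]
eef_rot: [-3.141, 0.0, 1.741]
force: [-1.0, -0.4, -1.2]
grip_width: 0.0555
grip_force: 40.0
```

```bash
python3 - <<'E'
from h import *
b=.172
plan((.6558,-.0917,.027,b+np.pi/2,.032))
cv2.imwrite("pics/v3.png",cams.camera("wrist"))
E
```

```text
3 rows:
[[0.0003,-0.0004,0.0315,-0.0008],[0.0003,-0.0004,0.0315,-0.0008],[0.0003,-0.0004,0.0315,-0.0008]]
```

View pics/v3.png

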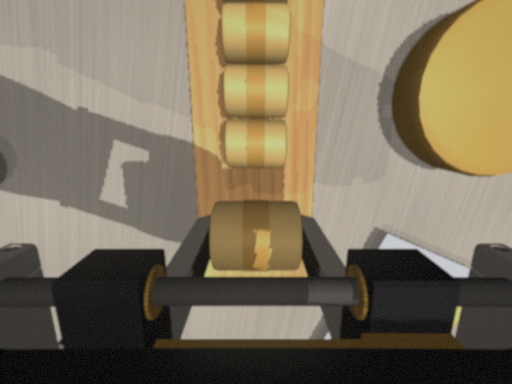

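The fifth roll is in line and the sixth is held square. That makes 15 pictures viewed, one over the limit of 14, so I'll work from numbers only from here.

move_arm([
  [0,0,0.0315,0],
  [0,0,0.0315,0],
  [0,0,0.0315,0],
  [0.002,0,0.0015,0],
  [0.002,0,0.0015,0],
  [0.001,0,0,0],
  [0.001,0,0,0],
  [0,0,0,0],
])

```text
time_s: 49.28
ee_pos: [0.656, -0.0834, 0.0249]
eef_rot: [3.141, 0.0, 1.745]
force: [1.0, -1.9, -1.4]
grip_width: 0.0556
grip_force: 40.0
```

move_arm([
  [0.001,0,0.0005,0],
  [0.0005,0,0,0],
  [0,0,0,0],
])

```text
time_s: 49.65
ee_pos: [0.6561, -0.0831, 0.0248]
eef_rot: [3.14, 0.002, 1.744]
force: [0.6, -8.8, 1.7]
grip_width: 0.0554
grip_force: 40.0
```

move_arm([
  [-0.0005,0,0.0005,0],
  [0,0,0,0],
  [0,0,0,0],
  [0,0,0,0],
  [0,0,0,0],
  [0,0,-0.02,0],
  [0,0,-0.04,0],
  [0,0,-0.05,0],
  [0,0,0,0],
], grip=1)

```text
time_s: 50.78
ee_pos: [0.6576, -0.0826, 0.1398]
eef_rot: [3.133, 0.003, 1.745]
force: [-0.4, 0.2, -1.5]
grip_width: 0.0945
grip_force: 0.0
```

```bash
python3 -c "
from h import *
cv2.imwrite('pics/last.png',cams.camera('wrist'))
plan((.457,.143,.17,1.74))"
```

```text
6 rows:
[[0.0428,-0.0262,-0.0055,0.0008],[0.0428,-0.0263,-0.0055,0.0008],[0.0427,-0.0263,-0.0055,0.0008],[0.0427,-0.0263,-0.0055,0.0008],[0.0427,-0.0264,-0.0055,0.0008],[0.0427,-0.0264,-0.0055,0.0008]]
```

move_arm([
  [0.0428,-0.0262,-0.0055,0],
  [0.0428,-0.0263,-0.0055,0],
  [0.0427,-0.0263,-0.0055,0],
  [0.0427,-0.0263,-0.0055,0],
  [0.0427,-0.0264,-0.0055,0],
  [0.0427,-0.0264,-0.0055,0],
  [0,0,0,0],
])

```text
time_s: 51.7
ee_pos: [0.4541, 0.1445, 0.1668]
eef_rot: [-3.141, -0.0, 1.748]
force: [0.2, 0.1, 0.2]
grip_width: 0.094
grip_force: 0.0
```

```bash
python3 b.py wc chock_grip chock_toe; python3 - <<'E'
from h import *
for q,z in (("chock_grip",.0225),("chock_toe",.003)):
    r={}
    for n in("scene","side"):
        cams.camera(n); r[n]=[d for d in nets.mark_of(n,q) if d["conf"]>.4][:3]
        for d in r[n]: print(q,n,round(d["conf"],2),np.round(d["centre"],1),onz(cam(n),d["centre"],z)[:2])
im=cv2.imread("pics/wc.png"); c=cam("wrist"); print(nets.search_frame("wrist","chock_grip"))
u=proj(c,[.445,.213,.045]); x,y=map(int,u); print(x,y)
g=cv2.cvtColor(im,cv2.COLOR_BGR2GRAY)
w=g[max(0,y-64):y+64:4,max(0,x-64):x+64:4]
for r in w: print(" ".join("%3d"%v for v in r))
E
```

```text
[0.4541 0.1445 0.1668] [-3.1413 -0.0002  1.7481] 51.7
chock_grip 0.88 [261.1 129.9] [0.4487 0.2081 0.0225]
chock_toe 0.94 [286.6 152.5] [0.4864 0.1857 0.003 ]
chock_grip scene 0.56 [314.7 193.9] [0.4413 0.2094]
chock_grip side 0.54 [234.7 236.6] [0.4477 0.2185]
chock_toe scene 0.93 [305.4 209. ] [0.4825 0.19  ]
chock_toe side 0.67 [229.9 229.3] [0.4902 0.189 ]
[{'extent': [312.5, 163.9, 456.9, 339.2], 'conf': 0.41}]
257 123
146 143 150 147 149 153 152 153 153 151 154 152 148 148 151 150 155 150 148 148 158 149 150 153 150 151 154 153 156 156 153 153
143 141 144 143 143 145 142 143 146 147 150 154 145 150 150 152 153 153 152 151 154 149 151 149 149 152 154 153 158 157 152 153
147 143 146 140 140 144 145 141 141 143 145 144 137 144 151 154 153 150 150 155 149 150 153 149 149 150 153 149 155 154 153 149
144 141 143 143 142 146 142 138 141 143 143 140 138 140 145 140 140 137 141 146 141 135 146 141 141 144 143 143 147 150 147 143
144 142 146 140 142 143 143 143 140 144 143 143 138 142 143 142 140 138 140 147 145 137 141 144 141 144 143 147 147 145 144 145
146 143 147 142 140 140 142 146 
[... 2723 characters left out ...]
  92  91 140 123 111 136 142 144 142 144 143 141 141 140 139
 92  93  89  94  92  92  95  94  96  99 102 101  98  93  93  95  92  92  91 144 150 142 140 143 144 141 147 141 145 140 139 141
 90  97 101 103 103 104 107 105 109 104 112 116 104 101 104  97 101  98 100 152 156 153 152 154 152 148 155 149 153 150 148 123
104 105 101 102 103 104 137 155 157 157 157 155 105 102  99 106 101 102 100 155 158 156 151 155 155 153 152 155 153 148 151  98
104 102 105 100 103 105 124 154 157 159 159 151 102 101 102 102 103 103 100 159 157 153 154 152 153 158 152 152 153 147 152 101
103 100 107 104 107 104 120 154 156 157 154 154 102 103 105 104 103 102 102 156 155 154 152 149 150 155 154 152 156 150 152 100
```

```bash
cat > ch.py <<'E'
from h import *
import sys
def chock(im,c,near,z=.045):
    g=cv2.GaussianBlur(cv2.cvtColor(im,cv2.COLOR_BGR2GRAY),(3,3),0); hsv=cv2.cvtColor(im,cv2.COLOR_BGR2HSV)
    m=((g>163)&(hsv[...,1]<60)).astype(np.uint8); n,l,s,ce=cv2.connectedComponentsWithStats(m)
    u=proj(c,[*near,z]); k=min((k for k in range(1,n) if s[k,4]>150),key=lambda k:np.linalg.norm(ce[k]-u))
    ys,xs=np.where(l==k); r=cv2.boxPoints(cv2.minAreaRect(np.stack([xs,ys],1).astype(np.float32)))
    P=np.array([onz(c,q,z)[:2] for q in r]); e=[P[1]-P[0],P[2]-P[1]]
    print("top centre",P.mean(0),"sides",[np.linalg.norm(v) for v in e],"angles",[np.arctan2(v[1],v[0]) for v in e]); return P
if __name__=="__main__":
    o=telemetry.get_obs(); c=cam("wrist",o); im=cams.camera("wrist"); chock(im,c,tuple(map(float,sys.argv[1:3])))
E
python3 ch.py .445 .21
```

```text
top centre [0.4483 0.2102] sides [np.float64(0.0346150528268675), np.float64(0.03629281721453418)] angles [np.float64(0.9353017832316989), np.float64(-0.5834606109317042)]
```

```bash
python3 -c "
from h import *
plan((.4485,.21,.12,2.54),(.4485,.21,.010,2.54,.04))"
```

```text
8 rows:
[[0.0135,0.0009,0.0093,-0.1591],[0.0132,0.003,0.0093,-0.1591],[0.0126,0.0051,0.0093,-0.1591],[0.0116,0.007,0.0093,-0.1591],[0.0103,0.0087,0.0093,-0.1591],[0.0,0.0,0.0367,-0.0],[0.0,0.0,0.0367,-0.0],[0.0,0.0,0.0367,-0.0]]
```

move_arm([
  [0.0135,0.0009,0.0093,-0.159],
  [0.0132,0.003,0.0093,-0.159],
  [0.0126,0.0051,0.0093,-0.159],
  [0.0116,0.007,0.0093,-0.159],
  [0.0103,0.0087,0.0093,-0.159],
  [0,0,0.0367,0],
  [0,0,0.0367,0],
  [0,0,0.0367,0],
  [0,0,0,0],
])

```text
time_s: 53.48
ee_pos: [0.4471, 0.2096, 0.0083]
eef_rot: [-3.138, -0.003, 2.54]
force: [0.1, 0.1, 1.1]
grip_width: 0.0939
grip_force: 0.0
```

move_arm([
  [0,0,0,0],
  [0,0,0,0],
  [0,0,0,0],
  [0,0,0,0],
  [0,0,0,0],
  [0,0,0,0],
  [0,0,-0.012,0],
  [0,0,0,-0.15],
  [0,0,0,-0.15],
  [0,0,0,-0.15],
  [0,0,0,-0.15],
  [0,0,0,-0.15],
  [0,0,0,-0.15],
  [0,0,0,0],
  [0,0,0.006,0],
  [0,0,0.0055,0],
  [0,0,0,0],
], grip=0, force=45)

```text
time_s: 55.6
ee_pos: [0.4483, 0.21, 0.0101]
eef_rot: [-3.142, -0.001, -2.844]
force: [0.9, 0.4, -2.5]
grip_width: 0.0395
grip_force: 44.9
```

move_arm([
  [0,0,0.001,0],
  [0,0,0.0005,0],
  [0,0,0,0],
])

```text
time_s: 55.98
ee_pos: [0.4484, 0.2101, 0.0099]
eef_rot: [-3.142, -0.0, -2.844]
force: [-7.5, -2.9, 15.2]
grip_width: 0.0399
grip_force: 44.9
```

move_arm([
  [0,0,0,0],
  [0,0,0,0],
  [0,0,0,0],
  [0,0,0,0],
  [0,0,-0.03,0],
  [0,0,-0.05,0],
  [0,0,-0.05,0.17],
  [0,0,0,0.17],
  [0,0,0,0.17],
  [0,0,0,0.17],
  [0,0,0,0.17],
  [0,0,0,0.17],
  [0,0,0,0.17],
  [0,0,0,0.17],
  [0,0,0,0.17],
  [0,0,0,0.17],
  [0,0,0,0.17],
  [0,0,0,0.17],
  [0,0,0,0.17],
  [0,0,0,0.17],
], grip=1)

```text
time_s: 58.48
ee_pos: [0.4484, 0.2101, 0.139]
eef_rot: [-3.141, 0.0, 1.054]
force: [-0.3, -0.5, 0.0]
grip_width: 0.0944
grip_force: 0.0
```

move_arm([
  [-0.03,0,0,0.17],
  [-0.035,0,0,0.17],
  [0,0,0.02,0.17],
  [0,0,0,0.17],
  [0,0,0,0.081],
  [0,0,0,0],
])

```text
time_s: 59.22
ee_pos: [0.4117, 0.1567, 0.119]
eef_rot: [-3.142, 0.0, 0.3]
force: [0.5, 0.6, 0.3]
grip_width: 0.0943
grip_force: 0.0
```

```bash
python3 b.py wc2 chock_grip chock_toe;  python3 ch.py .448 .21
```

```text
[0.4117 0.1567 0.119 ] [-3.1416  0.0001  0.2995] 59.225
chock_grip 0.6 [215.  146.6] [0.4454 0.2098 0.0225]
chock_toe 0.6 [217.7  97.8] [0.4926 0.2225 0.003 ]
top centre [0.4486 0.2098] sides [np.float64(0.034048030777370154), np.float64(0.03331494874558709)] angles [np.float64(-1.268802736003873), np.float64(-2.8637120977674058)]
```

```bash
python3 -c "
from h import *
plan((.4485,.21,.10,.297),(.4485,.21,.009,.297,.035))
plan((.4485,.21,.13,.297,.04),(.6678,-.1607,.13,1.743),start=(.4485,.21,.009,.297))"
```

```text
5 rows:
[[0.0254,-0.02,0.0095,0.0017],[0.0254,-0.02,0.0095,0.0017],[0.0,0.0,0.0303,-0.0],[0.0,0.0,0.0303,-0.0],[0.0,0.0,0.0303,-0.0]]
13 rows:
[[0.0,0.0,-0.0303,-0.0],[0.0,0.0,-0.0303,-0.0],[0.0,0.0,-0.0303,-0.0],[0.0,0.0,-0.0303,-0.0],[0.0112,0.0465,-0.0,-0.1607],[0.0037,0.0477,-0.0,-0.1607],[-0.004,0.0477,-0.0,-0.1607],[-0.0116,0.0464,-0.0,-0.1607],[-0.0189,0.044,-0.0,-0.1607],[-0.0257,0.0404,-0.0,-0.1607],[-0.0318,0.0358,-0.0,-0.1607],[-0.0371,0.0302,-0.0,-0.1607],[-0.0415,0.0239,-0.0,-0.1607]]
```

move_arm([
  [0.0254,-0.02,0.0095,0.0015],
  [0.0254,-0.02,0.0095,0.0015],
  [0,0,0.03,0],
  [0,0,0.03,0],
  [0,0,0.03,0],
  [0,0,0,0],
  [0,0,0,0],
])

```text
time_s: 60.3
ee_pos: [0.4491, 0.2101, 0.0111]
eef_rot: [-3.142, -0.001, 0.296]
force: [0.9, 0.1, -0.0]
grip_width: 0.0942
grip_force: 0.0
```

move_arm([
  [0,0,0,0],
  [0,0,0,0],
  [0,0,0,0],
  [0,0,0,0],
  [0,0,0,0],
  [0,0,0,0],
  [0,0,-0.0303,0],
  [0,0,-0.0303,0],
  [0,0,-0.0303,0],
  [0,0,-0.0303,0],
  [0.0112,0.0465,0,-0.1607],
  [0.0037,0.0477,0,-0.1607],
  [-0.004,0.0477,0,-0.1607],
  [-0.0116,0.0464,0,-0.1607],
  [-0.0189,0.044,0,-0.1607],
  [-0.0257,0.0404,0,-0.1607],
  [-0.0318,0.0358,0,-0.1607],
  [-0.0371,0.0302,0,-0.1607],
  [-0.0415,0.0239,0,-0.1607],
  [0,0,0,0],
], grip=0, force=50)

```text
time_s: 62.8
ee_pos: [0.6676, -0.1637, 0.1297]
eef_rot: [-3.14, -0.0, 1.742]
force: [0.3, 0.3, -3.2]
grip_width: 0.0398
grip_force: 50.0
```

```bash
cat > row.py <<'E'
# silhouette of the row on the board: brightness profile along the centre line, and roll fit with edges across
from rolls import *
o=telemetry.get_obs(); c=cam("wrist",o); im=cams.camera("wrist"); cv2.imwrite("pics/row.png",im)
b=.172; ey=np.array([-np.sin(b),np.cos(b)]); ex=np.array([np.cos(b),np.sin(b)]); st=np.array([.6113,.1645])
g=cv2.cvtColor(im,cv2.COLOR_BGR2GRAY).astype(np.float32)
for lat in(-.02,.02):
    r=[]
    for d in np.arange(.14,.31,.003):
        u=proj(c,[*(st-ey*d+ex*lat),.041]); r.append((round(float(d),3),int(u[1]),int(cv2.getRectSubPix(g,(3,3),tuple(map(float,u))).mean())))
    print(lat,r)
E
python3 row.py; python3 -c "
from h import *
plan((.6678,-.1607,.03,1.743,.034))"
```

```text
-0.02 [(0.14, -24, 180), (0.143, -20, 180), (0.146, -16, 180), (0.149, -12, 180), (0.152, -8, 180), (0.155, -4, 180), (0.158, 0, 180), (0.161, 3, 174), (0.164, 7, 168), (0.167, 11, 159), (0.17, 15, 147), (0.173, 19, 134), (0.176, 23, 120), (0.179, 26, 102), (0.182, 30, 83), (0.185, 34, 84), (0.188, 38, 133), (0.191, 41, 163), (0.194, 45, 173), (0.197, 49, 178), (0.2, 52, 184), (0.203, 56, 188), (0.206, 60, 190), (0.209, 63, 187), (0.212, 67, 180), (0.215, 70, 172), (0.218, 74, 164), (0.221, 77, 153), (0.224, 81, 141), (0.227, 84, 123), (0.23, 88, 103), (0.233, 91, 94), (0.236, 94, 136), (0.239, 98, 160), (0.242, 101, 171), (0.245, 104, 177), (0.248, 108, 182), (0.251, 111, 186), (0.254, 114, 190), (0.257, 118, 188), (0.26, 121, 182), (0.263, 124, 176), (0.266, 127, 169), (0.269, 130, 159), (0.272, 133, 147), (0.275, 137, 127), (0.278, 140, 110), (0.281, 143, 153), (0.284, 146, 159), (0.287, 149, 119), (0.29, 152, 110), (0.293, 155, 111), (0.296, 158, 114), (0.299, 161, 129), (0.302, 164, 131), (0.305, 167, 131), (0.308, 170, 131)]
0.02 [(0.14, -24, 190), (0.143, -20, 190), (0.146, -1
[... 392 characters left out ...]
184), (0.215, 70, 177), (0.218, 74, 170), (0.221, 77, 162), (0.224, 81, 150), (0.227, 84, 133), (0.23, 88, 112), (0.233, 91, 98), (0.236, 94, 128), (0.239, 98, 154), (0.242, 101, 167), (0.245, 104, 173), (0.248, 108, 180), (0.251, 111, 187), (0.254, 114, 192), (0.257, 117, 192), (0.26, 121, 189), (0.263, 124, 181), (0.266, 127, 173), (0.269, 130, 166), (0.272, 133, 157), (0.275, 136, 137), (0.278, 140, 119), (0.281, 143, 159), (0.284, 146, 172), (0.287, 149, 171), (0.29, 152, 172), (0.293, 155, 171), (0.296, 158, 162), (0.299, 161, 134), (0.302, 164, 132), (0.305, 167, 130), (0.308, 170, 130)]
3 rows:
[[0.0004,0.0003,0.0333,-0.001],[0.0004,0.0003,0.0333,-0.001],[0.0004,0.0003,0.0333,-0.001]]
```

move_arm([
  [0,0,0.0325,0],
  [0,0,0.0325,0],
  [0,0,0.0325,0],
  [0,0,0,0],
  [0,0,0,0],
])

```text
time_s: 63.48
ee_pos: [0.668, -0.1606, 0.0353]
eef_rot: [3.14, 0.001, 1.742]
force: [0.1, -0.2, -2.6]
grip_width: 0.0398
grip_force: 50.0
```

move_arm([
  [0,0,0.003,0],
  [0,0,0.001,0],
  [0,0,0.001,0],
  [0,0,0,0],
  [0,0,0,0],
])

```text
time_s: 64.1
ee_pos: [0.6675, -0.1611, 0.0288]
eef_rot: [-3.142, 0.0, 1.742]
force: [0.1, 0.9, -3.3]
grip_width: 0.0397
grip_force: 50.0
```

move_arm([
  [0,0,0.0005,0],
  [0,0,0.0005,0],
  [0,0,0,0],
])

```text
time_s: 64.47
ee_pos: [0.6676, -0.1611, 0.028]
eef_rot: [3.142, 0.0, 1.742]
force: [-2.0, -0.1, 1.5]
grip_width: 0.0397
grip_force: 50.0
```

move_arm([
  [0.003,0,0,0],
  [0.003,0,0,0],
  [0.003,0,0,0],
  [0.001,0,0,0],
  [0,0,0,0],
])

```text
time_s: 65.1
ee_pos: [0.666, -0.1511, 0.028]
eef_rot: [3.141, 0.0, 1.742]
force: [0.6, -1.4, 4.4]
grip_width: 0.0396
grip_force: 50.0
```

move_arm([
  [0.001,0,0,0],
  [0.001,0,0,0],
  [0,0,0,0],
])

```text
time_s: 65.47
ee_pos: [0.6657, -0.1494, 0.0281]
eef_rot: [3.141, 0.001, 1.742]
force: [0.9, -4.0, 4.7]
grip_width: 0.04
grip_force: 50.0
```

move_arm([
  [0.001,0,0,0],
  [0,0,0,0],
])

```text
time_s: 65.72
ee_pos: [0.6655, -0.1484, 0.028]
eef_rot: [3.141, 0.001, 1.742]
force: [1.1, -4.3, 5.5]
grip_width: 0.0394
grip_force: 50.0
```

move_arm([
  [0.001,0,0,0],
  [0,0,0,0],
])

```text
time_s: 65.97
ee_pos: [0.6653, -0.1475, 0.0281]
eef_rot: [3.141, 0.001, 1.742]
force: [0.5, -3.9, 5.5]
grip_width: 0.0396
grip_force: 50.0
```

move_arm([
  [0.001,0,0,0],
  [0,0,0,0],
])

```text
time_s: 66.22
ee_pos: [0.6652, -0.1465, 0.0281]
eef_rot: [3.141, 0.001, 1.742]
force: [0.4, -3.7, 5.9]
grip_width: 0.0397
grip_force: 50.0
```

move_arm([
  [0.001,0,0,0],
  [0,0,0,0],
])

```text
time_s: 66.47
ee_pos: [0.665, -0.1456, 0.0281]
eef_rot: [3.141, 0.001, 1.742]
force: [0.4, -3.6, 5.1]
grip_width: 0.0397
grip_force: 50.0
```

move_arm([
  [0.001,0,0,0],
  [0,0,0,0],
])

```text
time_s: 66.72
ee_pos: [0.6649, -0.145, 0.0281]
eef_rot: [3.141, 0.001, 1.742]
force: [1.7, -5.6, 4.6]
grip_width: 0.0396
grip_force: 50.0
```

move_arm([
  [0.0005,0,0,0],
  [0,0,0,0],
])

```text
time_s: 66.97
ee_pos: [0.6648, -0.1448, 0.0281]
eef_rot: [3.141, 0.002, 1.742]
force: [1.9, -8.6, 4.6]
grip_width: 0.0401
grip_force: 50.0
```

```bash
python3 row.py | cut -c1-1400
```

```text
-0.02 [(0.14, -90, 98), (0.143, -83, 98), (0.146, -75, 98), (0.149, -68, 98), (0.152, -61, 98), (0.155, -54, 98), (0.158, -46, 98), (0.161, -39, 98), (0.164, -33, 98), (0.167, -26, 97), (0.17, -19, 97), (0.173, -12, 97), (0.176, -6, 96), (0.179, 0, 95), (0.182, 6, 81), (0.185, 13, 160), (0.188, 19, 173), (0.191, 25, 179), (0.194, 31, 184), (0.197, 37, 189), (0.2, 43, 190), (0.203, 49, 188), (0.206, 55, 185), (0.209, 61, 179), (0.212, 67, 174), (0.215, 73, 165), (0.218, 78, 154), (0.221, 84, 141), (0.224, 89, 125), (0.227, 95, 99), (0.23, 100, 94), (0.233, 106, 145), (0.236, 111, 167), (0.239, 116, 175), (0.242, 121, 181), (0.245, 127, 187), (0.248, 132, 192), (0.251, 137, 196), (0.254, 142, 193), (0.257, 147, 187), (0.26, 152, 181), (0.263, 157, 176), (0.266, 161, 167), (0.269, 166, 156), (0.272, 171, 103), (0.275, 176, 82), (0.278, 180, 101), (0.281, 185, 99), (0.284, 189, 97), (0.287, 194, 97), (0.29, 198, 97), (0.293, 203, 96), (0.296, 207, 97), (0.299, 212, 100), (0.302, 216, 99), (0.305, 220, 117), (0.308, 225, 116)]
0.02 [(0.14, -90, 106), (0.143, -83, 107), (0.146, -75, 107), 
[... 297 characters left out ...]
97, 37, 186), (0.2, 43, 191), (0.203, 49, 195), (0.206, 55, 195), (0.209, 61, 191), (0.212, 67, 182), (0.215, 73, 172), (0.218, 78, 162), (0.221, 84, 150), (0.224, 89, 134), (0.227, 95, 108), (0.23, 100, 91), (0.233, 106, 139), (0.236, 111, 160), (0.239, 116, 172), (0.242, 121, 180), (0.245, 127, 194), (0.248, 132, 197), (0.251, 137, 197), (0.254, 142, 197), (0.257, 147, 192), (0.26, 152, 185), (0.263, 157, 180), (0.266, 161, 174), (0.269, 166, 164), (0.272, 171, 145), (0.275, 176, 124), (0.278, 180, 167), (0.281, 185, 129), (0.284, 189, 113), (0.287, 194, 109), (0.29, 198, 106), (0.293, 203, 103), (0.296, 207, 100), (0.299, 212, 102), (0.302, 216, 100), (0.305, 220, 107), (0.308, 225, 106)]
```

move_arm([
  [0.0005,0,0,0],
  [0,0,0,0],
  [0,0,0,0],
])

```text
time_s: 67.4
ee_pos: [0.6647, -0.1442, 0.0281]
eef_rot: [3.141, 0.001, 1.742]
force: [1.6, -6.8, 5.1]
grip_width: 0.0398
grip_force: 50.0
```

move_arm([
  [0,0,0,0],
  [0,0,0,0],
  [0,0,0,0],
  [0,0,0,0],
  [0,0,0,0],
  [0,0,-0.02,0],
  [0,0,-0.04,0],
  [0,0,-0.05,0],
  [0,0,-0.05,0],
  [0.04,0,-0.02,0],
  [0.05,0,-0.02,0],
  [0,0,0,0],
], grip=1)

```text
time_s: 68.9
ee_pos: [0.6493, -0.0518, 0.2317]
eef_rot: [3.137, 0.001, 1.746]
force: [0.6, -0.7, -0.2]
grip_width: 0.094
grip_force: 0.0
```

```bash
sed -i 's/np.arange(.14,.31,.003)/np.arange(-.006,.30,.003)/' row.py; python3 row.py | python3 -c "
import sys,ast
for l in sys.stdin:
    lat,r=l.split(' ',1); r=ast.literal_eval(r)
    print(lat,[(r[i][0],r[i][2]) for i in range(1,len(r)-1) if r[i][2]<r[i-1][2] and r[i][2]<=r[i+1][2] and r[i][2]<130], [max(q[2] for q in r)])
"; python3 b.py fin chock_grip chock_toe; python3 - <<'E'
from h import *
from ch import chock
o=telemetry.get_obs(); c=cam("wrist",o)
im=cv2.imread("pics/fin.png"); chock(im,c,(.665,-.145),z=.063)
E
```

```text
-0.02 [(0.045, 81), (0.09, 80), (0.138, 84), (0.183, 95), (0.195, 109), (0.231, 79), (0.279, 111)] [167]
0.02 [(0.045, 86), (0.09, 88), (0.138, 90), (0.186, 94), (0.231, 98)] [169]
[ 0.6492 -0.0534  0.2301] [3.1389 0.0009 1.7444] 68.95
chock_grip 0.91 [256.5 236.4] [ 0.6681 -0.1526  0.0225]
chock_toe 0.69 [255.9 201.6] [ 0.6584 -0.1024  0.003 ]
top centre [ 0.6632 -0.1461] sides [np.float64(0.033264440660686345), np.float64(0.03347308781604859)] angles [np.float64(0.17121992046789694), np.float64(-1.3892482082884403)]
```

```bash
python3 -c "
from h import *
cams.camera('scene')
for q in ('trier_grip','trier_tip','chock_grip'):
    print(q,[(round(d['conf'],2),onz(cam('scene'),d['centre'],.05)[:2]) for d in nets.mark_of('scene',q)[:2]])
print(hand_in())"
```

```text
trier_grip [(0.77, array([ 0.5139, -0.4078]))]
trier_tip [(0.57, array([ 0.694, -0.395]))]
chock_grip [(0.57, array([ 0.6631, -0.149 ]))]
the job is handed in; nothing more can be done
None
```

The job is handed in and the verdict isn't shown: the trier is seated in its cradle, all six rolls lie in one close, centred row from the stop batten, and the chock is pushed snug against the last roll; I viewed 15 pictures, one over the limit of 14.

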